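# Close the adjustable wrench on the tie-rod nut and tighten it one flat

## Task

The adjustable wrench sits loosely on the tie-rod nut of the prototype's base. Push it fully home on the nut, roll its worm with light finger pressure until the jaw is snug on the flats, and only then tighten the nut clockwise by one flat (a sixth of a turn). Leave the wrench lying on the nut with its jaw still closed, and leave the things around it alone.

Things in the scene. Friction and masses are not known exactly. Their poses are not given: they have to be found in the camera images.
- base: the prototype's base module, fixed: black box, off-white printed deck 206 mm (x) by 284 mm (y), deck top 60 mm above the table. Origin on the table plane under the nut's axis; the deck reaches 103 mm either way in x, 86 mm in -y, 198 mm in +y. At the +y end a white saddle (32 mm high, from y = 128 mm) carries two 12 mm guide rods rising 110 mm above the deck.
- nut_center (a point): middle of the steel hexagon nut on the deck: 22 mm across flats, 25.4 mm across corners, from 0.5 to 13 mm above the deck, on a 14 mm rod end that reaches 21 mm above it. z up, y square to a pair of flats (the pair the jaws face), x towards a corner. Turns with the nut.
- nut (a joint): angle of the nut, rad, 0 at the start, growing clockwise seen from above (tightening); one flat is 1.05. It turns stiffly at about 0.4 N m and stays where it is left; with a snug jaw the wrench still has about 3 degrees of play on it.
- wrench: loose steel adjustable wrench, about 215 mm long, 0.3 kg, lying flat on the deck, jaws 13 mm high. z up, z = 0 on its underside; x points out of the jaws' mouth; jaw faces are square to y, the fixed jaw on the -y side, the moving jaw on the +y side. Origin 10 mm ahead (+x) and 3 mm to the +y side of the seat.
- wrench_seat (a point): where the nut's centre lies when the wrench is home (within 1 mm), 6.5 mm above the underside, 11 mm from the fixed jaw's face, 14 mm ahead of the throat. Axes as the wrench's. At the start the nut stands about 10 mm ahead of it (+x), just inside the mouth, and the wrench is up to 10 degrees out of square with the flats.
- handle_grip (a point): middle of the handle, at (-151, 35, 6.5) mm in the wrench's frame, 146 mm from the nut when home. Axes as the wrench's. The handle is a straight bar 22 mm wide, from 0.5 to 11.5 mm above the underside; its long axis points back along (-0.924, 0.383, 0), 22.5 degrees off the mouth's line. It stands out past the deck's edge from about here on.
- worm: the worm: knurled steel roller in the window behind the throat, 14 mm across, 16 mm long, lying along the wrench's y. Origin in its middle, at (-43.5, -3, 7) mm in the wrench's frame; turns about its own y. Its top, 14 mm above the underside, stands 3 mm proud of the metal around it (the jaws, farther ahead, are 1 mm lower than it).
- jaw (a joint): closing travel of the moving jaw, m: the opening is 28 mm minus this. Starts between -0.3 and 1 mm, reads 6 mm when snug on the flats. Rolling the worm's top forwards (towards the mouth) closes it 0.14 mm per mm rolled; this takes about 6 N along the surface, so press 8 to 15 N (over 30 N harms the worm) and stroke again and again. Once snug the worm stops and the finger slips.
- driver_big: black screwdriver, 190 mm, on the table; bystander.
- driver_small: small red screwdriver, 150 mm, on the table; bystander.
- spare_nut: loose larger hexagon nut, 26 mm across flats, 14 mm high, lying on the deck in front of the saddle; bystander.
- collar: dark steel shaft collar, 28 mm across, on the table; bystander.
- marker: black marker with red cap, 140 mm, on the table; bystander.
- terminal_block: green terminal block, 54 mm, on the table; bystander.
- bracket: white printed angle bracket, 60 mm, 35 mm high, on the table; bystander.
Mind the look-alikes: they are no part of the job. Of the things like the wrench, leave any that is turquoise; of the rest the smaller one is meant.

How it is judged:
By the outcome, as a careful person would: the job done as asked, in the order asked, and still so for the second after the job is handed in, with the robot touching nothing.
It also fails if it takes over 72 s, if anything falls off the work surface, if the arm or the gripper's body presses on something with over 40 N, if the wrist force passes 120 N, or if a joint passes its speed limit or range.

## Robot

A 6-joint arm with a two-finger parallel gripper is mounted at the origin on the work surface. World frame = base frame: x ahead of the robot, y to its left, z up, the work surface at z = 0. Lengths are in m, angles in rad, forces in N, time in s.
With the tool pointing down it reaches from about 0.25 to 0.775 m from the base axis. Payload 4 kg.
Tool frame: the origin (TCP) lies at the very end of the fingers, on their centre line; the grasp point (between the pads) lies 19 mm behind it; z points along the fingers, y is the direction in which the jaws open and shut (so a half turn about z gives the same grasp; the last joint's range is limited). The gripper opens to 85 mm and grips with 20 to 120 N. Pads are 22 mm wide; open, the fingers measure 114 mm over their backs; the gripper's body (76 mm by 85 mm) begins 54 mm behind the grasp point. The pads swing forward as they close: fully open they stand 13 mm farther back than shut.
Start: joints at [-1.333, 0.087, 1.371, -0, 1.684, -0.103], TCP at [0.184, -0.518, 0.231] pointing down, gripper open.
Joint ranges: [-3.1, 3.1], [-0.76, 2.03], [0.27, 2.55], [-1.08, 4.22], [0.17, 2.65], [-2.57, 2.57]. Speed limits (rad/s): [2.79, 2.79, 3.14, 3.14, 3.14, 3.14].

## Interface

Orientations are given as a unit quaternion [w, x, y, z].
In Python, from station import telemetry, viewer, bot gives the robot as it stands.
- The arm moves only by the shell command python3 -m crank 'ROWS' [FORCE]. ROWS is JSON, a list of rows, each a list of 3 entries, a list of its own where there are three numbers: the shift along the tool's x, y, z in units of 20 cm (1.0 is 20 cm), then the turn, a rotation vector about the tool's x, y, z in units of 60 degrees (1.0 is 60 degrees), then the opening, from -1 (shut) to 1 (fully open). A call has 1 to 10 rows; each row shifts and turns the commanded pose from where the row before left it, along the tool's axes as they then stand; what a row does not reach is not made up. A row lasts 1/12 s, in which the tool goes at most 41.7 mm and 7.16 degrees, less where a joint would pass 70% of its speed; a pose out of reach is approached as far as the arm can. A call with a number of a shift or a turn outside -1 to 1 is refused whole. A call with a gripper value outside its range is refused whole. The fingers move at their own pace and stop on an object; FORCE is the grip in N (left out, the last holds). Time passes only in rows, so rows that do not move let the fingers close. It gives the time, the measured TCP pose, the force and the opening at its end, in the units of the state.
- telemetry.state(): the state, without advancing time (a new reading comes with each control period).
- viewer.grab_frame(name): name is "scene" or "top" or "wrist"; returns a dict with "img" (480x640x3 uint8, red, green, blue), "range_z" (480x640 float32, m along the optical axis (not along the pixel's ray), 0 where there is no reading), "vertical_fov" (degrees; the focal length in pixels is half the picture's height over the tangent of half this angle, whatever the lens; pixels are square), "cx", "cy" (the principal point, pixels), "R" (3x3) and "t" (3): a world point X has camera coordinates R X + t. Camera axes: x right, y down, z forward; pixel columns grow to the right and rows downward; lengths in m; the calibration is good to about 2 mm. A picture is of the moment at which its call begins.
- bot.hand_in(): hands the job in, once; it reports no verdict.
The state is a dict: "time": time; "q": joint angles; "joint_velocities": joint speeds; "joint_efforts": joint torques, N m; "tool_pos": TCP position; "eef_rot": TCP orientation; "force": force on the tool from outside, world axes, zero at the start; "moment": the same for the moment, N m; "finger_gap": finger opening in m.
Only numpy, scipy, OpenCV 4.12 (cv2) and the standard library are available. Lean on these libraries where they do the work, as an engineer would, in place of code of your own. Each camera call takes 0.05 s, during which the arm holds its last target. There are 200 camera calls.

## Working session

There is one attempt and no reset: what is moved stays moved. The work goes in short steps, Python scripts to look and compute and a shell command to move; the robot and the scene stay as the last step left them, time stands still between calls to the robot, and variables do not carry over. Pictures are saved under pics/ and viewed, about 8 in all and at most 12, crops included, and the job is handed in when it is done.

```bash
mkdir -p pics; ls; cat > h.py <<'E'
import numpy as np, cv2
from station import telemetry, viewer, bot
def grab(n):
    f=viewer.grab_frame(n); np.savez('last_'+n+'.npz',**{k:np.array(v) for k,v in f.items()}); return f
def load(n):
    return dict(np.load('last_'+n+'.npz'))
def ray(f,u,v,z):
    F=240/np.tan(np.radians(float(f['vertical_fov']))/2)
    R=np.array(f['R']);t=np.array(f['t'])
    d=R.T@np.array([(u-f['cx'])/F,(v-f['cy'])/F,1]); c=-R.T@t
    return c+d*(z-c[2])/d[2]
def proj(f,X):
    F=240/np.tan(np.radians(float(f['vertical_fov']))/2)
    p=np.array(f['R'])@np.array(X)+np.array(f['t']); return p[:2]/p[2]*F+[float(f['cx']),float(f['cy'])]
def depthpt(f,u,v):
    F=240/np.tan(np.radians(float(f['vertical_fov']))/2)
    z=f['range_z'][int(v),int(u)]
    return np.array(f['R']).T@(np.array([(u-f['cx'])/F*z,(v-f['cy'])/F*z,z])-np.array(f['t']))
def save(n,im,s=1):
    cv2.imwrite('pics/'+n+'.png',cv2.resize(im[:,:,::-1],None,fx=s,fy=s,interpolation=cv2.INTER_CUBIC))
E
python3 - <<'E'
from h import *
for n in ("scene","top"):
    f=grab(n); save(n+'0',f['img']); print(n,f['vertical_fov'],f['cx'],f['cy'],-np.array(f['R']).T@np.array(f['t']))
print(telemetry.state())
E
```

```text
pics
scene 57.61722309450446 326.1731933117015 236.2838557027621 [ 1.02681883 -0.37295039  0.74891974]
top 46.066698236996714 317.8046266179743 235.23115646831292 [0.20696801 0.03742163 1.59736232]
{'time': 0.1, 'q': array([-1.33309191e+00,  8.79619985e-02,  1.37213681e+00,  3.95791478e-06,
        1.68360565e+00, -1.03084999e-01]), 'joint_velocities': array([-0.00056674, -0.00334318, -0.00385089,  0.00263853,  0.00123041,
       -0.00083672]), 'joint_efforts': array([ 1.97236244e-03, -3.53013968e+01, -3.14217997e+01, -1.45359786e-04,
        7.90555787e-03, -2.38722620e-06]), 'tool_pos': array([ 0.18372435, -0.51792498,  0.23019487]), 'eef_rot': array([-1.05364374e-03,  9.85517326e-01,  1.69571476e-01, -6.90566752e-05]), 'force': array([-0.20686359, -0.21036973,  0.56466927]), 'moment': array([ 0.02774264, -0.05929684,  0.05301249]), 'finger_gap': 0.08560959769143824}
```

View pics/top0.png

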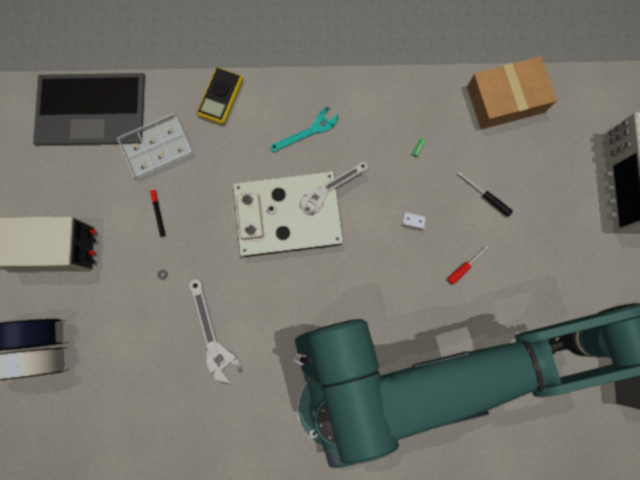

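View pics/scene0.png

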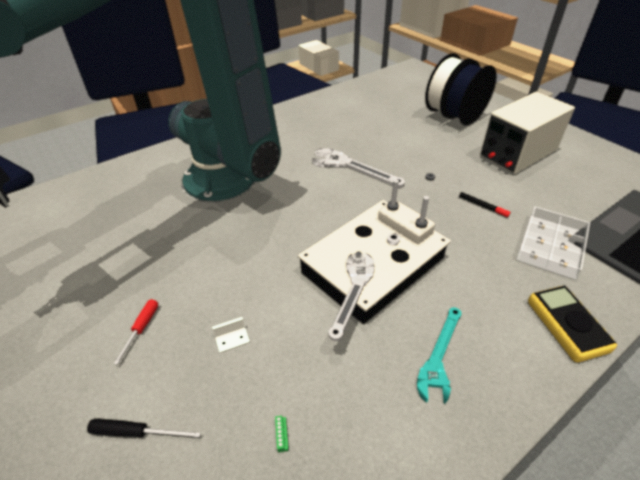

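Top view: the wrench candidates are turquoise (305,130, excluded), a large steel one on the table (212,335), and a smaller steel one on the deck's nut (330,190). I choose the last. The saddle is at (250,215) and the spare nut at (271,209).

```bash
python3 - <<'E'
from h import *
f=load('top')
for nm,(u,v),z in [('nut',(311,203),.075),('grip end',(363,167),.07),('spare',(271,209),.07),('saddle',(249,216),.09),('c1',(234,183),.06),('c2',(333,173),.06),('c3',(342,245),.06),('c4',(240,256),.06),('big',(197,286),.01),('bigh',(222,365),.01)]:
    print(nm,ray(f,u,v,z).round(4), depthpt(f,u,v).round(4))
im=f['img'][150:270,220:380]; save('crop1',im,5)
E
```

```text
nut [0.5566 0.0624 0.075 ] [0.5604 0.0627 0.0585]
grip end [ 0.6587 -0.0844  0.07  ] [ 0.6574 -0.0841  0.0743]
spare [0.5426 0.1735 0.07  ] [0.5414 0.173  0.0752]
saddle [0.5196 0.2317 0.09  ] [0.5195 0.2316 0.0907]
c1 [0.6212 0.2783 0.06  ] [ 0.6375  0.2878 -0.0007]
c2 [ 6.456e-01 -3.000e-04  6.000e-02] [ 0.6629 -0.0018 -0.0007]
c3 [ 0.4402 -0.0212  0.06  ] [ 4.493e-01 -2.350e-02  2.000e-04]
c4 [0.4141 0.2597 0.06  ] [ 0.4227  0.269  -0.0041]
big [0.3376 0.3873 0.01  ] [0.3371 0.3861 0.0157]
bigh [0.1195 0.3139 0.01  ] [0.1196 0.3138 0.0108]
```

View pics/crop1.png

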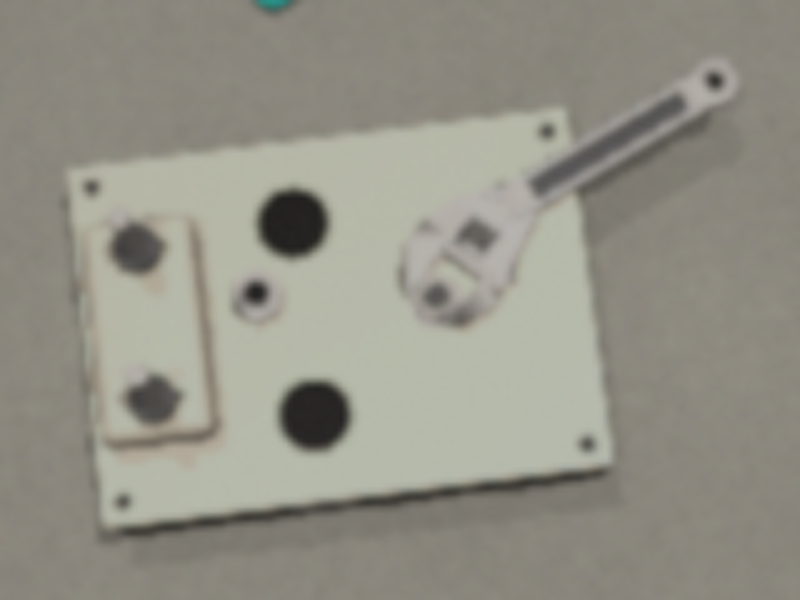

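The crop shows the rod end at crop (435,294), which is top pixel (307,209). The worm is at (475,236), pixel (315,197), and the handle runs up-right to (363,166). Next I work out where to put the wrist camera.

```bash
cat >> h.py <<'E'
from scipy.spatial.transform import Rotation as Ro
def tool(s=None):
    s=s or telemetry.state(); q=s['eef_rot']; return np.array(s['tool_pos']),Ro.from_quat([q[1],q[2],q[3],q[0]])
def todo(p,xdir=None):
    """shift (tool axes, in units) and z-turn (units) so that tcp goes to p, with tool x along xdir (mod 180), pointing down"""
    P,R=tool(); print('shift u',(R.inv().apply(np.array(p)-P)/.2).round(4), end=' ')
    if xdir is not None:
        x=np.array([*xdir[:2],0.]);x/=np.linalg.norm(x); 
        for sg in (1,-1):
            X=x*sg; T=Ro.from_matrix(np.c_[X,np.cross([0,0,-1],X),[0,0,-1]])
            print('turn u',((R.inv()*T).as_rotvec()/np.radians(60)).round(4),end=' ')
    print()
E
python3 - <<'E'
from h import *
f=load('top')
rod=ray(f,307,208.8,.081); w=ray(f,315,197.2,.074); he=ray(f,362.6,166.2,.0715)
print(rod,w,he,np.hypot(*(rod-w)[:2]),np.hypot(*(rod-he)[:2]))
d=(he-rod)[:2];print(np.degrees(np.arctan2(d[1],d[0])));d=(rod-w)[:2];print(np.degrees(np.arctan2(d[1],d[0])))
g=viewer.grab_frame('wrist');P,R=tool();Rc=np.array(g['R']);c=-Rc.T@np.array(g['t'])
print('cam in tool',R.inv().apply(c-P),R.as_matrix().T@Rc.T,g['vertical_fov'])
print(R.as_matrix())
E
```

```text
[0.53911324 0.07353007 0.081     ] [0.57313017 0.05116473 0.074     ] [ 0.66054795 -0.08324391  0.0715    ] 0.04071068804635651 0.19830398150825593
-52.23918880676603
146.67601395197985
cam in tool [ 7.62399293e-02 -1.12481364e-04 -1.43152209e-01] [[ 2.10602136e-04 -9.55929947e-01 -2.93594776e-01]
 [ 9.99999927e-01  1.07846400e-04  3.66179941e-04]
 [-3.18379232e-04 -2.93594831e-01  9.55929900e-01]] 69.84002461528877
[[ 9.42490493e-01  3.34232672e-01 -4.38235519e-04]
 [ 3.34232928e-01 -9.42489031e-01  1.66640817e-03]
 [ 1.43935884e-04 -1.71704659e-03 -9.99998516e-01]]
```

```bash
python3 - <<'E'
from h import *
todo([.59,.01,.2],[np.cos(np.radians(135)),np.sin(np.radians(135))])
E
```

```text
shift u [ 2.7968 -1.809   0.1554] turn u [-9.0000e-04 -1.7000e-03 -1.9246e+00] turn u [-1.5000e-03  8.0000e-04  1.0754e+00]
```

```bash
python3 -m crank '[[[0.14,-0.09,0.008],[0,0,0],0],[[0.14,-0.09,0.008],[0,0,0],0],[[0.14,-0.09,0.008],[0,0,0],0],[[0.14,-0.09,0.008],[0,0,0],0],[[0.14,-0.09,0.008],[0,0,0],0],[[0.14,-0.09,0.008],[0,0,0],0],[[0.14,-0.09,0.008],[0,0,0],0],[[0.14,-0.09,0.008],[0,0,0],0],[[0.14,-0.09,0.008],[0,0,0],0],[[0.14,-0.09,0.008],[0,0,0],0]]'
python3 -m crank '[[[0.14,-0.09,0.008],[0,0,0],0],[[0.14,-0.09,0.008],[0,0,0],0],[[0.14,-0.09,0.008],[0,0,0],0],[[0.14,-0.09,0.008],[0,0,0],0],[[0.14,-0.09,0.008],[0,0,0],0],[[0.14,-0.09,0.008],[0,0,0],0],[[0.14,-0.09,0.008],[0,0,0],0],[[0.14,-0.09,0.008],[0,0,0],0],[[0.14,-0.09,0.008],[0,0,0],0],[[0.14,-0.09,0.008],[0,0,0],0]]'
python3 -m crank '[[[0,0,0],[0,0,-0.113],0],[[0,0,0],[0,0,-0.113],0],[[0,0,0],[0,0,-0.113],0],[[0,0,0],[0,0,-0.113],0],[[0,0,0],[0,0,-0.113],0],[[0,0,0],[0,0,-0.113],0],[[0,0,0],[0,0,-0.113],0],[[0,0,0],[0,0,-0.113],0],[[0,0,0],[0,0,-0.113],0],[[0,0,0],[0,0,-0.113],0]]'
python3 -m crank '[[[0,0,0],[0,0,-0.113],0],[[0,0,0],[0,0,-0.113],0],[[0,0,0],[0,0,-0.113],0],[[0,0,0],[0,0,-0.113],0],[[0,0,0],[0,0,-0.113],0],[[0,0,0],[0,0,-0.113],0],[[0,0,0],[0,0,-0.113],0],[[0,0,0],[0,0,0],0]]'
python3 - <<'E'
from h import *
todo([.59,.01,.16],[np.cos(np.radians(135)),np.sin(np.radians(135))])
f=grab('wrist');save('w1',f['img']);print(telemetry.state()['q'])
for z,p in ((.074,(.573,.051)),(.081,(.539,.0735))): print(proj(f,[*p,z]))
E
```

```text
time: 0.98
tool_pos: [0.3881, -0.2536, 0.215]
eef_rot: [-0.0, 0.986, 0.169, -0.0]
force: [1.2, -0.1, -0.2]
finger_gap: 0.0426
time: 1.82
tool_pos: [0.5919, 0.0096, 0.1987]
eef_rot: [0.0, 0.985, 0.17, -0.0]
force: [-0.8, 0.1, -0.2]
finger_gap: 0.0427
time: 2.65
tool_pos: [0.591, 0.0081, 0.1987]
eef_rot: [-0.0, 0.721, 0.693, -0.0]
force: [-0.1, 0.0, -0.4]
finger_gap: 0.043
time: 3.32
tool_pos: [0.5911, 0.0081, 0.1987]
eef_rot: [-0.0, 0.384, 0.924, -0.0]
force: [-0.1, 0.3, -1.0]
finger_gap: 0.0425
shift u [0.0104 0.0031 0.1937] turn u [-0.0007 -0.0007 -0.0018] turn u [-1.1000e-03  1.1000e-03  2.9982e+00] 
[-8.21292287e-02  1.87563743e-01  1.32239409e+00 -9.89338292e-05
  1.63254594e+00 -8.61437201e-01]
[345.1619132  176.74398753]
[335.31883931 121.73749658]
```

View pics/w1.png

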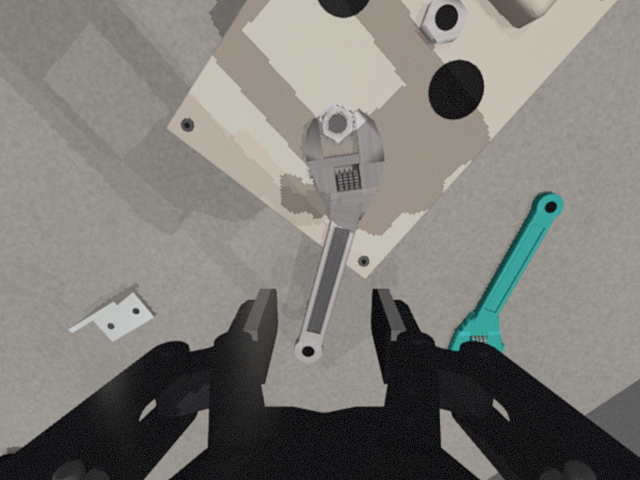

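Wrist view: the rod end is at (338,123), the worm at (348,179) and the handle's hole at (308,351). All agree with the estimate. A close crop should give the nut's flats.

```bash
python3 - <<'E'
from h import *
f=load('wrist');save('w1c',f['img'][95:205,285:405],6)
E
```

```text
(no output)
```

View pics/w1c.png

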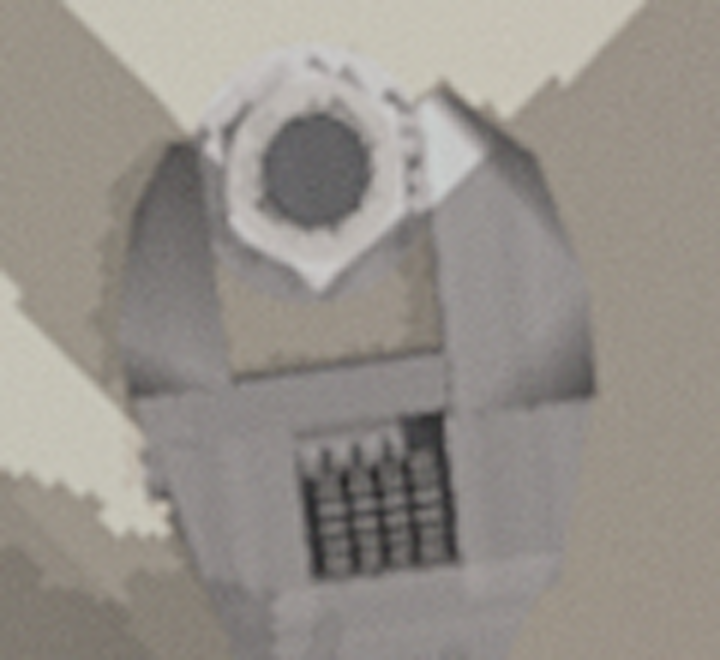

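```bash
python3 - <<'E'
from h import *
f=load('wrist')
def c(u,v,z): return ray(f,285+u/6-.4,95+v/6-.4,z)[:2]
def ang(a,b): d=b-a; return np.degrees(np.arctan2(d[1],d[0])).round(1),np.linalg.norm(d).round(4)
LL,RE,LR=c(229,234,.073),c(318,290,.073),c(414,216,.073)
print('nut LL->LR',ang(LL,LR),'RE',RE,'edges',ang(LL,RE),ang(RE,LR))
print('left flat',ang(c(229,234,.073),c(229,150,.073)))
rod=ray(f,285+315/6,95+168/6,.081)[:2];print('rod',rod, 'RE->rod',ang(RE,rod))
print('throat',ang(c(232,382,.073),c(442,352,.073)),'windowbot',ang(c(318,578,.071),c(458,562,.071)))
print('window sides',ang(c(318,578,.071),c(300,450,.071)),ang(c(458,562,.071),c(442,412,.071)))
print('jaws',ang(c(232,382,.073),c(208,200,.073)),ang(c(445,400,.073),c(436,225,.073)))
w=c(380,490,.074);print('worm',w,'worm->rod',ang(w,rod))
ho=ray(f,308,351,.0715)[:2];print('hole',ho,'rod->hole',ang(rod,ho))
# handle edges
a=ray(f,340,235,.0715)[:2];print('handle axis',ang(a,ho))
E
```

```text
nut LL->LR (np.float64(50.2), np.float64(0.0231)) RE [0.55096304 0.06447839] edges (np.float64(13.9), np.float64(0.013)) (np.float64(81.7), np.float64(0.0148))
left flat (np.float64(134.8), np.float64(0.0099))
rod [0.54072365 0.07400474] RE->rod (np.float64(137.1), np.float64(0.014))
throat (np.float64(52.8), np.float64(0.0269)) windowbot (np.float64(51.5), np.float64(0.0185))
window sides (np.float64(143.5), np.float64(0.0168)) (np.float64(142.8), np.float64(0.0195))
jaws (np.float64(142.6), np.float64(0.0222)) (np.float64(139.6), np.float64(0.0214))
worm [0.57425226 0.05276348] worm->rod (np.float64(147.6), np.float64(0.0397))
hole [ 0.66254412 -0.08267641] rod->hole (np.float64(-52.1), np.float64(0.1985))
handle axis (np.float64(-59.2), np.float64(0.1138))
```

The nut's x points at about 137° and the wrench's at about 143°, so it is 6° out of square. The nut is about 8 mm ahead of the seat and 3 mm to its +y side. I'll grasp the handle about 163 mm from the nut, outside the deck.

```bash
python3 -m crank '[[[0,0,0],[0,0,0.08],0.1],[[0,0,0],[0,0,0.08],0.1],[[0,0,0],[0,0,0.082],0.1],[[0,0,0],[0,0,0],0.1]]'
python3 - <<'E'
from h import *
a=np.radians(120.7);todo([.644,-.052,.05],[np.cos(a),np.sin(a)])
E
```

```text
time: 3.7
tool_pos: [0.5912, 0.0081, 0.199]
eef_rot: [-0.0, 0.5, 0.866, -0.0]
force: [0.3, -0.0, 0.3]
finger_gap: 0.0474
shift u [-0.3923  0.0786  0.745 ] turn u [-0.0004 -0.0002 -0.0112] turn u [-3.0000e-04  7.0000e-04  2.9888e+00]
```

```bash
python3 -m crank '[[[-0.13,0.026,0],[0,0,-0.011],0.1],[[-0.13,0.026,0],[0,0,0],0.1],[[-0.13,0.026,0],[0,0,0],0.1],[[0,0,0.15],[0,0,0],0.1],[[0,0,0.15],[0,0,0],0.1],[[0,0,0.15],[0,0,0],0.1],[[0,0,0.15],[0,0,0],0.1],[[0,0,0.07],[0,0,0],0.1],[[0,0,0.07],[0,0,0],0.1],[[0,0,0],[0,0,0],0.1]]' 30
python3 - <<'E'
from h import *
f=grab('wrist');save('w2',f['img']);print(telemetry.state()['force'],telemetry.state()['moment'])
E
```

```text
time: 4.53
tool_pos: [0.6417, -0.0506, 0.0466]
eef_rot: [-0.004, 0.493, 0.87, -0.001]
force: [-0.7, 0.5, -0.0]
finger_gap: 0.0468
[-0.07209494 -0.5762787   0.53760981] [0.03158961 0.00809789 0.04737907]
```

View pics/w2.png

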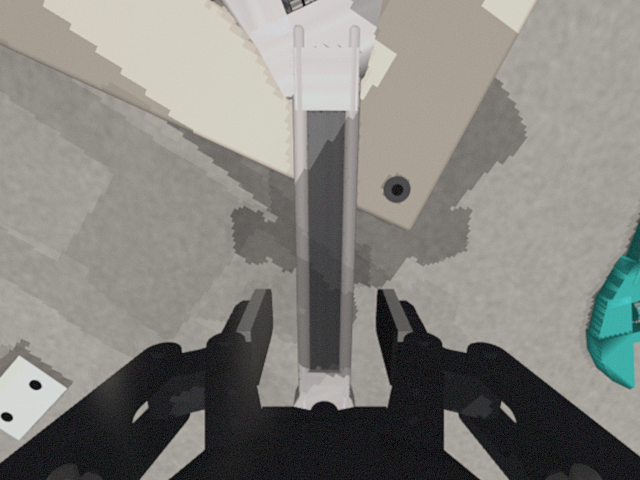

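The handle (centred at column 325) lies straight and central between the pads. I close gently.

```bash
python3 -m crank '[[[0,0,0],[0,0,0],-0.6],[[0,0,0],[0,0,0],-0.6],[[0,0,0],[0,0,0],-0.6],[[0,0,0],[0,0,0],-0.6],[[0,0,0],[0,0,0],-0.6],[[0,0,0],[0,0,0],-0.6]]' 30
python3 - <<'E'
from h import *
s=telemetry.state();print(s['force'],s['moment']);P,R=tool()
N=np.array([.5407,.074]);g=P[:2]-N
x=R.as_matrix()[:2,0];print('yaw',np.degrees(np.arctan2(x[1],x[0])),'g',g,np.hypot(*g))
d=np.radians(-6.);c,s_=np.cos(d),np.sin(d);g2=np.array([[c,-s_],[s_,c]])@g
print('rot target shift (present tool axes,u)',R.inv().apply([*(g2-g),0])/.2)
R2=Ro.from_euler('z',-6,degrees=True)*R
a=np.radians(137.)
X=np.array([np.cos(a),np.sin(a),0]);Y=np.array([-np.sin(a),np.cos(a),0])
print('1mm x_w, y_w in later tool axes',R2.inv().apply(X*.001)/.2,R2.inv().apply(Y*.001)/.2)
E
```

```text
time: 5.08
tool_pos: [0.6455, -0.0513, 0.0528]
eef_rot: [0.001, 0.493, 0.87, 0.0]
force: [0.0, -0.9, 3.7]
finger_gap: 0.0213
[ 0.04517046 -0.89520558  3.72303242] [-0.00419835 -0.08285832  0.04794361]
yaw 120.91783331244653 g [ 0.10481924 -0.12532245] 0.1633792870541284
rot target shift (present tool axes,u) [-0.00892467 -0.08503892 -0.00016722]
1mm x_w, y_w in later tool axes [ 4.63321791e-03 -1.87965318e-03 -1.39916313e-05] [-1.87967504e-03 -4.63322609e-03 -6.14094082e-06]
```

```bash
python3 -m crank '[[[-0.003,-0.0283,0],[0,0,0.0333],-0.6],[[-0.0015,-0.0283,0],[0,0,0.0333],-0.6],[[0,-0.0283,0],[0,0,0.0333],-0.6],[[0,0,0],[0,0,0],-0.6],[[0.0093,-0.0038,0],[0,0,0],-0.6],[[0.0093,-0.0038,0],[0,0,0],-0.6],[[0,0,0],[0,0,0],-0.6]]'
python3 - <<'E'
from h import *
s=telemetry.state();print(s['force'],s['moment']);P,R=tool()
g=P[:2]-np.array([.5407,.074]);x=R.as_matrix()[:2,0];print('yaw',np.degrees(np.arctan2(x[1],x[0])),'g',g,np.hypot(*g))
E
```

```text
time: 5.67
tool_pos: [0.6282, -0.0578, 0.0525]
eef_rot: [0.002, 0.538, 0.843, 0.0]
force: [1.9, -2.5, 4.7]
finger_gap: 0.0212
[ 1.88615208 -2.46341994  4.71978848] [-0.26881545 -0.49166362 -0.1345188 ]
yaw 114.95740280679678 g [ 0.08754525 -0.13182147] 0.15824370676192354
```

```bash
python3 -m crank '[[[-0.0038,-0.0093,0],[0,0,0],-0.6],[[0,0,0],[0,0,0],-0.6]]'
python3 -m crank '[[[0.007,-0.0028,0],[0,0,0],-0.6],[[0,0,0],[0,0,0],-0.6]]'
python3 -m crank '[[[0.007,-0.0028,0],[0,0,0],-0.6],[[0,0,0],[0,0,0],-0.6]]'
python3 -m crank '[[[0.005,-0.002,0],[0,0,0],-0.6],[[0,0,0],[0,0,0],-0.6]]'
```

```text
time: 5.83
tool_pos: [0.6266, -0.0583, 0.0521]
eef_rot: [0.001, 0.538, 0.843, 0.001]
force: [4.6, -0.7, 5.9]
finger_gap: 0.0216
time: 6.0
tool_pos: [0.6257, -0.058, 0.0522]
eef_rot: [0.001, 0.538, 0.843, 0.0]
force: [5.3, -1.5, 5.3]
finger_gap: 0.0213
time: 6.17
tool_pos: [0.6246, -0.0573, 0.0523]
eef_rot: [0.001, 0.538, 0.843, 0.0]
force: [4.1, -2.4, 5.5]
finger_gap: 0.0211
time: 6.33
tool_pos: [0.6238, -0.0568, 0.0523]
eef_rot: [0.002, 0.538, 0.843, -0.0]
force: [3.8, -3.0, 5.3]
finger_gap: 0.0214
```

```bash
python3 -m crank '[[[0.005,-0.002,0],[0,0,0],-0.6],[[0,0,0],[0,0,0],-0.6]]'
python3 -m crank '[[[0.005,-0.002,0],[0,0,0],-0.6],[[0,0,0],[0,0,0],-0.6]]'
python3 - <<'E'
from h import *
f=grab('wrist');save('w3',f['img'][:260,190:490],2.6)
E
```

```text
time: 6.5
tool_pos: [0.623, -0.0562, 0.0523]
eef_rot: [0.002, 0.538, 0.843, -0.0]
force: [4.4, -4.0, 6.2]
finger_gap: 0.0214
time: 6.67
tool_pos: [0.6222, -0.0555, 0.0523]
eef_rot: [0.002, 0.538, 0.843, -0.0]
force: [3.8, -3.6, 5.9]
finger_gap: 0.0215
```

View pics/w3.png

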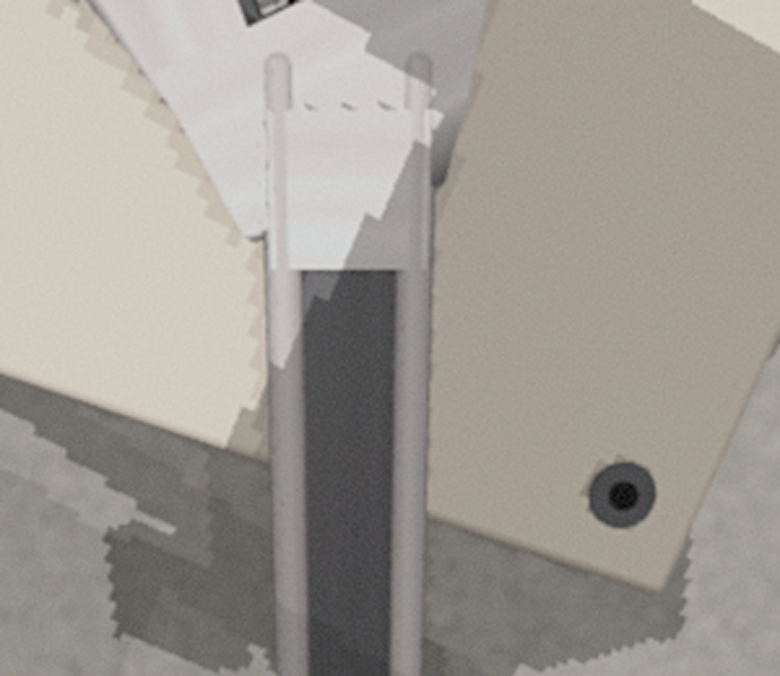

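That view misses the nut and shows only the handle and the worm window's edge. I'll push on in small steps until the force rises.

```bash
python3 -m crank '[[[0.005,-0.002,0],[0,0,0],-0.6],[[0,0,0],[0,0,0],-0.6]]'
python3 -m crank '[[[0.005,-0.002,0],[0,0,0],-0.6],[[0,0,0],[0,0,0],-0.6]]'
```

```text
time: 6.88
tool_pos: [0.6217, -0.0552, 0.0524]
eef_rot: [0.002, 0.538, 0.843, -0.0]
force: [5.2, -4.4, 4.9]
finger_gap: 0.0214
time: 7.05
tool_pos: [0.6215, -0.0552, 0.0525]
eef_rot: [0.003, 0.538, 0.843, -0.0]
force: [5.9, -5.8, 4.4]
finger_gap: 0.0214
```

The tool has stopped advancing and the force rises, so the throat is on the nut. I release, lift and look.

```bash
python3 -m crank '[[[0,0,0],[0,0,0],0],[[0,0,0],[0,0,0],0],[[0,0,0],[0,0,0],0],[[0,0,-0.1],[0,0,0],0],[[0,0,-0.1],[0,0,0],0],[[0,0,-0.15],[0,0,-0.09],-1],[[0,0,-0.1],[0,0,-0.09],-1],[[0,0,0],[0,0,-0.09],-1],[[0,0,0],[0,0,-0.09],-1],[[0,0,0],[0,0,0],-1]]'
python3 - <<'E'
from h import *
a=np.radians(137);todo([.585,.032,.13],[np.cos(a),np.sin(a)])
E
```

```text
time: 7.88
tool_pos: [0.6188, -0.0524, 0.1406]
eef_rot: [-0.001, 0.369, 0.929, -0.0]
force: [0.2, 0.1, 0.5]
finger_gap: 0.0004
shift u [0.4126 0.1912 0.0535] turn u [-0.0013 -0.0021 -0.0057] turn u [-3.3000e-03  2.0000e-03  2.9943e+00]
```

```bash
python3 -m crank '[[[0.137,0.064,0],[0,0,-0.005],-1],[[0.137,0.064,0],[0,0,0],-1],[[0.137,0.064,0],[0,0,0],-1],[[0,0,0],[0,0,0],-1],[[0,0,0],[0,0,0],-1]]'
python3 - <<'E'
from h import *
f=grab('wrist')
p=proj(f,[.5407,.074,.073]);print(p,tool()[0])
u,v=int(p[0]),int(p[1]);v0=max(v-60,0);u0=u-80;print(u0,v0)
save('w4',f['img'][v0:v0+150,u0:u0+180],4.4)
E
```

```text
time: 8.3
tool_pos: [0.5848, 0.0328, 0.1401]
eef_rot: [-0.001, 0.367, 0.93, -0.001]
force: [-0.4, 0.3, -0.6]
finger_gap: 0.0003
[322.11446188 159.00396114] [0.58535515 0.03169322 0.14029013]
242 99
```

View pics/w4.png

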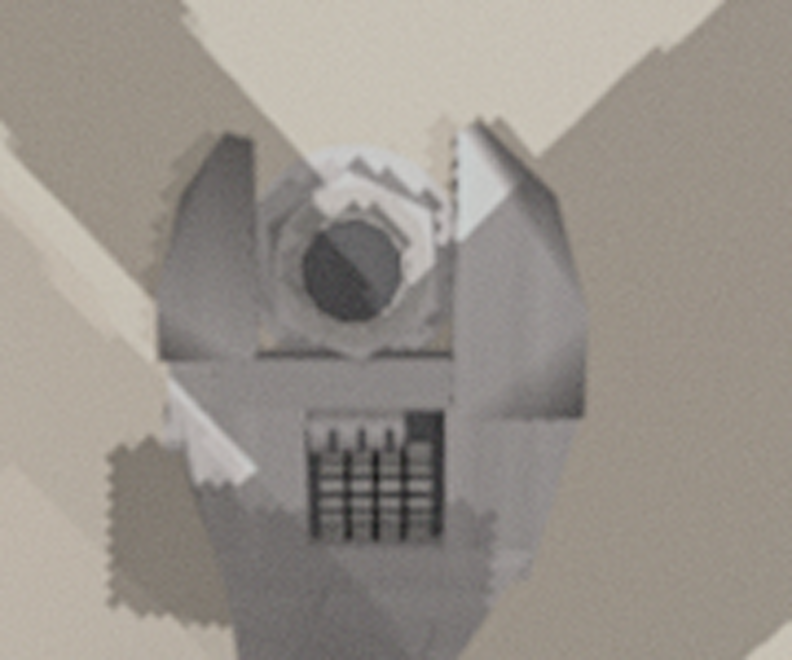

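The wrench is now square and its throat sits on the nut's rear corner at crop (360,355). The worm centre is near (377,488). The left jaw is still open by about 6 mm.

```bash
python3 - <<'E'
from h import *
f=load('wrist')
c=lambda u,v,z: ray(f,242+u/4.4-.4,99+v/4.4-.4,z)[:2]
def ang(a,b): d=b-a; return np.degrees(np.arctan2(d[1],d[0])).round(1),np.linalg.norm(d).round(4)
w=c(377,488,.074);rod=c(353,270,.081);print('worm',w,'rod',rod,ang(w,rod))
print('throat',ang(c(258,355,.073),c(452,353,.073)),'jaws',ang(c(255,355,.073),c(253,150,.073)),ang(c(454,400,.073),c(455,160,.073)),'win',ang(c(316,543,.071),c(309,415,.071)),ang(c(443,543,.071),c(443,415,.071)))
a=np.radians(137);X=np.array([np.cos(a),np.sin(a)])
todo([*(w-.008*X),.085],X)
E
```

```text
worm [0.56513244 0.05548072] rod [0.54064773 0.07390983] (np.float64(143.0), np.float64(0.0306))
throat (np.float64(47.5), np.float64(0.0268)) jaws (np.float64(136.3), np.float64(0.027)) (np.float64(137.7), np.float64(0.032)) win (np.float64(139.4), np.float64(0.0186)) (np.float64(137.8), np.float64(0.0186))
shift u [0.1148 0.0182 0.2766] turn u [-0.0019 -0.0011 -0.0029] turn u [-1.8000e-03  3.0000e-03  2.9971e+00]
```

```bash
python3 -m crank '[[[0.115,0.012,0.08],[0,0,0],-1],[[0,0,0.1],[0,0,0],-1],[[0,0,0.1],[0,0,0],-1],[[0,0,0],[0,0,0],-1],[[0,0,0.02],[0,0,0],-1],[[0,0,0.02],[0,0,0],-1],[[0,0,0],[0,0,0],-1]]'
python3 -m crank '[[[0,0,0.007],[0,0,0],-1],[[0,0,0.0],[0,0,0],-1]]'
python3 -m crank '[[[0,0,0.007],[0,0,0],-1],[[0,0,0.0],[0,0,0],-1]]'
```

```text
time: 8.93
tool_pos: [0.5716, 0.0482, 0.0776]
eef_rot: [0.0, 0.368, 0.93, 0.0]
force: [-0.4, -0.4, -0.0]
finger_gap: 0.0001
time: 9.1
tool_pos: [0.5717, 0.0485, 0.0767]
eef_rot: [0.001, 0.368, 0.93, 0.0]
force: [0.2, -0.2, -1.0]
finger_gap: 0.0
time: 9.27
tool_pos: [0.5713, 0.0488, 0.0748]
eef_rot: [0.0, 0.368, 0.93, 0.0]
force: [-0.3, -0.8, -0.4]
finger_gap: -0.0002
```

```bash
python3 -m crank '[[[0,0,0.007],[0,0,0],-1],[[0,0,0.0],[0,0,0],-1]]'
python3 -m crank '[[[0,0,0.007],[0,0,0],-1],[[0,0,0.0],[0,0,0],-1]]'
```

```text
time: 9.43
tool_pos: [0.5715, 0.0488, 0.074]
eef_rot: [0.001, 0.368, 0.93, 0.0]
force: [0.1, 0.3, 3.1]
finger_gap: 0.0003
time: 9.6
tool_pos: [0.5721, 0.0484, 0.0736]
eef_rot: [0.002, 0.368, 0.93, 0.0]
force: [-0.2, -2.6, 5.9]
finger_gap: 0.0002
```

```bash
python3 -m crank '[[[0,0,0.008],[0,0,0],-1],[[0,0,0.0],[0,0,0],-1]]'
python3 -m crank '[[[0,0,0.006],[0,0,0],-1],[[0,0,0.0],[0,0,0],-1]]'
```

```text
time: 9.77
tool_pos: [0.5728, 0.0477, 0.0731]
eef_rot: [0.003, 0.368, 0.93, -0.0]
force: [-0.9, -2.3, 8.4]
finger_gap: -0.0001
time: 9.93
tool_pos: [0.5734, 0.0475, 0.0728]
eef_rot: [0.004, 0.368, 0.93, 0.0]
force: [-0.8, -3.2, 11.3]
finger_gap: -0.0
```

```bash
python3 -m crank '[[[0.01,0,0],[0,0,0],-1],[[0.01,0,0],[0,0,0],-1],[[0.01,0,0],[0,0,0],-1],[[0.01,0,0],[0,0,0],-1]]'
python3 -m crank '[[[0.01,0,0],[0,0,0],-1],[[0.01,0,0],[0,0,0],-1],[[0.01,0,0],[0,0,0],-1],[[0.01,0,0],[0,0,0],-1]]'
```

```text
time: 10.27
tool_pos: [0.569, 0.0518, 0.0738]
eef_rot: [0.006, 0.368, 0.93, -0.0]
force: [1.4, -6.0, 11.8]
finger_gap: -0.0001
time: 10.6
tool_pos: [0.5638, 0.0566, 0.0737]
eef_rot: [0.007, 0.368, 0.93, -0.001]
force: [2.5, -7.9, 11.3]
finger_gap: 0.0004
```

```bash
python3 -m crank '[[[0.01,0,0],[0,0,0],-1],[[0.01,0,0],[0,0,0],-1],[[0.01,0,0],[0,0,0],-1],[[0.01,0,0],[0,0,0],-1]]'
python3 -m crank '[[[0,0,-0.06],[0,0,0],-1],[[-0.12,0,-0.05],[0,0,0],-1],[[-0.1,0,-0.1],[0,0,0],-1],[[-0.1,0,-0.1],[0,0,0],-1],[[0,0,0],[0,0,0],-1],[[0,0,0],[0,0,0],-1]]'
python3 - <<'E'
from h import *
f=grab('wrist')
p=proj(f,[.5407,.074,.073]);print(p,tool()[0])
u,v=int(p[0]),int(p[1]);v0=max(v-60,0);u0=u-80;print(u0,v0)
save('w5',f['img'][v0:v0+150,u0:u0+180],4.4)
E
```

```text
time: 10.93
tool_pos: [0.5569, 0.0633, 0.0726]
eef_rot: [0.005, 0.368, 0.93, 0.0]
force: [1.4, -1.5, 5.0]
finger_gap: -0.0
time: 11.43
tool_pos: [0.601, 0.0212, 0.1321]
eef_rot: [0.001, 0.368, 0.93, 0.001]
force: [0.5, 0.5, -0.0]
finger_gap: -0.0001
[316.55827541 123.29286279] [0.59955838 0.02182733 0.13039529]
236 63
```

View pics/w5.png

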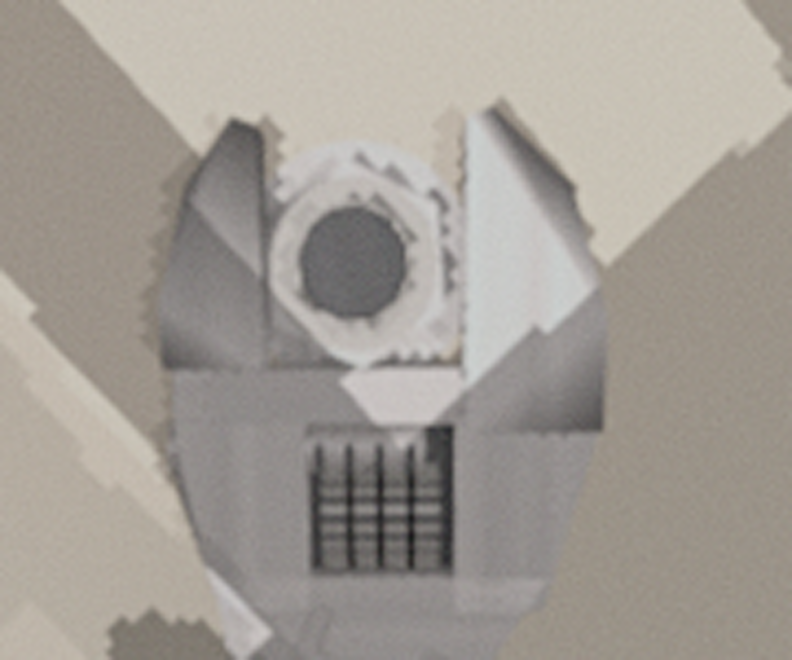

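The jaw has closed about 2 mm and the wrench is still home. At the end of the stroke the finger ran off the worm, so I use a slightly shorter stroke and repeat.

```bash
python3 -m crank '[[[0.1,0,0.09],[0,0,0],-1],[[0.105,0,0.09],[0,0,0],-1],[[0,0,0.075],[0,0,0],-1],[[0,0,0.01],[0,0,0],-1],[[0,0,0.01],[0,0,0],-1],[[0,0,0.01],[0,0,0],-1],[[0,0,0.01],[0,0,0],-1],[[0,0,0],[0,0,0],-1]]'
```

```text
time: 12.15
tool_pos: [0.5695, 0.0495, 0.0738]
eef_rot: [-0.001, 0.368, 0.93, -0.0]
force: [-6.4, 0.4, 9.3]
finger_gap: -0.0001
```

```bash
python3 -m crank '[[[0.01,0,0.004],[0,0,0],-1],[[0.01,0,0],[0,0,0],-1],[[0.01,0,0],[0,0,0],-1],[[0.01,0,0],[0,0,0],-1]]'
python3 -m crank '[[[0.01,0,0],[0,0,0],-1],[[0.01,0,0],[0,0,0],-1],[[0.01,0,0],[0,0,0],-1],[[0.01,0,0],[0,0,0],-1]]'
python3 -m crank '[[[0,0,-0.04],[0,0,0],-1],[[-0.08,0,-0.01],[0,0,0],-1],[[-0.01,0,0.01],[0,0,0],-1],[[0,0,0.015],[0,0,0],-1],[[0,0,0.01],[0,0,0],-1],[[0,0,0.01],[0,0,0],-1],[[0,0,0.005],[0,0,0],-1],[[0,0,0],[0,0,0],-1]]'
```

```text
time: 12.48
tool_pos: [0.5658, 0.053, 0.0738]
eef_rot: [0.003, 0.368, 0.93, -0.001]
force: [-1.1, -5.3, 9.3]
finger_gap: -0.0003
time: 12.82
tool_pos: [0.5617, 0.0577, 0.0739]
eef_rot: [0.005, 0.368, 0.93, -0.001]
force: [3.7, -6.6, 4.8]
finger_gap: 0.0001
time: 13.48
tool_pos: [0.5726, 0.0473, 0.0731]
eef_rot: [0.002, 0.368, 0.93, -0.001]
force: [-0.1, -3.3, 8.4]
finger_gap: -0.0001
```

```bash
python3 -m crank '[[[0.01,0,0.004],[0,0,0],-1],[[0.01,0,0.002],[0,0,0],-1],[[0.01,0,0.001],[0,0,0],-1],[[0.01,0,0.001],[0,0,0],-1]]'
python3 -m crank '[[[0.01,0,0.001],[0,0,0],-1],[[0.01,0,0.001],[0,0,0],-1],[[0.01,0,0.001],[0,0,0],-1],[[0.01,0,0.001],[0,0,0],-1]]'
python3 -m crank '[[[0,0,-0.046],[0,0,0],-1],[[-0.08,0,-0.01],[0,0,0],-1],[[0,0,0.01],[0,0,0],-1],[[0,0,0.015],[0,0,0],-1],[[0,0,0.01],[0,0,0],-1],[[0,0,0.01],[0,0,0],-1],[[0,0,0.005],[0,0,0],-1],[[0,0,0],[0,0,0],-1]]'
```

```text
time: 13.82
tool_pos: [0.5686, 0.051, 0.0737]
eef_rot: [0.005, 0.368, 0.93, -0.001]
force: [1.5, -7.1, 13.5]
finger_gap: -0.0
time: 14.15
tool_pos: [0.564, 0.0555, 0.0737]
eef_rot: [0.007, 0.368, 0.93, -0.002]
force: [2.5, -9.9, 15.2]
finger_gap: -0.0002
time: 14.82
tool_pos: [0.5731, 0.0475, 0.0727]
eef_rot: [0.003, 0.368, 0.93, -0.0]
force: [0.0, -4.3, 11.7]
finger_gap: 0.0001
```

```bash
python3 -m crank '[[[0.01,0,0],[0,0,0],-1],[[0.01,0,0],[0,0,0],-1],[[0.01,0,0],[0,0,0],-1],[[0.01,0,0],[0,0,0],-1]]'
python3 -m crank '[[[0.01,0,0],[0,0,0],-1],[[0.01,0,0],[0,0,0],-1],[[0.01,0,0],[0,0,0],-1],[[0.01,0,0],[0,0,0],-1]]'
python3 -m crank '[[[0,0,-0.06],[0,0,0],-1],[[-0.12,0,-0.05],[0,0,0],-1],[[-0.1,0,-0.1],[0,0,0],-1],[[-0.06,0,-0.1],[0,0,0],-1],[[0,0,0],[0,0,0],-1],[[0,0,0],[0,0,0],-1]]'
python3 - <<'E'
from h import *
f=grab('wrist')
p=proj(f,[.5407,.074,.073]);print(p,tool()[0])
u,v=int(p[0]),int(p[1]);v0=max(v-60,0);u0=u-80;print(u0,v0)
save('w6',f['img'][v0:v0+150,u0:u0+180],4.4)
E
```

```text
time: 15.15
tool_pos: [0.5686, 0.0517, 0.0738]
eef_rot: [0.005, 0.368, 0.93, -0.001]
force: [1.8, -7.2, 13.0]
finger_gap: 0.0001
time: 15.48
tool_pos: [0.5635, 0.0564, 0.0737]
eef_rot: [0.006, 0.368, 0.93, -0.001]
force: [1.5, -7.9, 12.4]
finger_gap: -0.0005
time: 15.98
tool_pos: [0.6008, 0.0213, 0.1319]
eef_rot: [-0.0, 0.368, 0.93, 0.0]
force: [-0.5, -0.2, 0.1]
finger_gap: -0.0003
[316.82625398 123.89723298] [0.5996749  0.02167397 0.13043448]
236 63
```

View pics/w6.png

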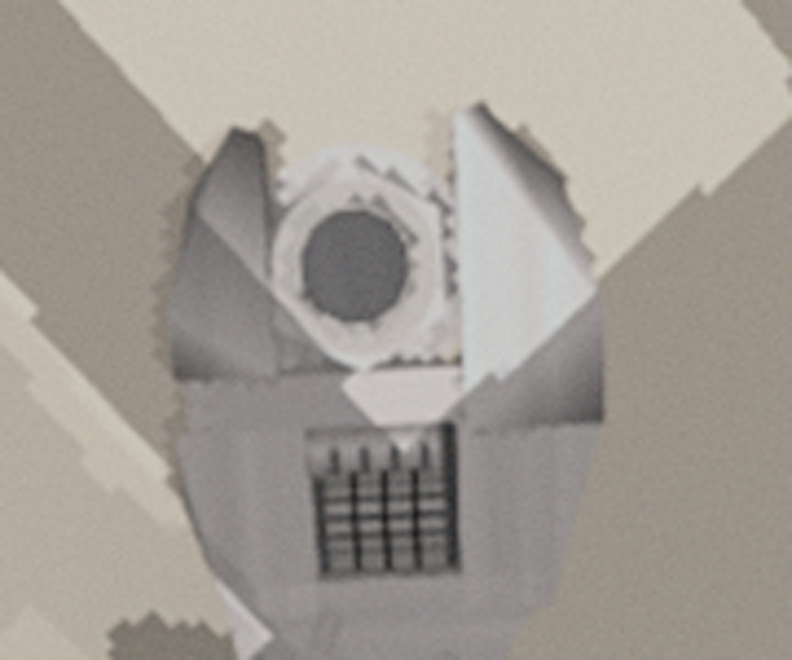

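```bash
python3 - <<'E'
from h import *
f=load('wrist')
def G(u0,v0,f,a,b):
    A,B=[ray(f,u0+p[0]/4.4-.4,v0+p[1]/4.4-.4,.073)[:2] for p in (a,b)]; d=B-A
    return np.linalg.norm(d)*1000, np.degrees(np.arctan2(d[1],d[0]))
print('w6 jaws mid',G(236,63,f,(269,270),(459,270)),'at throat',G(236,63,f,(275,375),(464,372)),'w5 mid (same pose)',G(236,63,f,(267,270),(463,270)),G(236,63,f,(267,365),(462,365)))
print('face L',G(236,63,f,(275,375),(264,190)),'face R',G(236,63,f,(463,370),(456,180)),'win',G(236,63,f,(322,572),(312,440)),G(236,63,f,(458,570),(450,425)))
print('nut w',G(236,63,f,(275,290),(441,290)))
E
```

```text
w6 jaws mid (np.float64(24.080165064216196), np.float64(46.83416787486482)) at throat (np.float64(24.42104246273564), np.float64(47.713492048694576)) w5 mid (same pose) (np.float64(24.840584900125098), np.float64(46.83416787486489)) (np.float64(25.151996496953636), np.float64(46.83484739483154))
face L (np.float64(22.350059630013316), np.float64(139.0999899419454)) face R (np.float64(22.90443077728447), np.float64(139.84335211021977)) win (np.float64(17.36058170292354), np.float64(140.41825427893085)) (np.float64(19.015829925941492), np.float64(140.750002824052))
nut w (np.float64(21.11593240805126), np.float64(46.834308957070185))
```

The opening is still about 25 mm: strokes 2 to 4 gained little, probably because the finger dragged the worm back before it had lifted clear. A sideways force also swung the wrench 3° off square. I'll lift fully before each return and trim the sideways offset.

```bash
python3 -m crank '[[[0.1,-0.006,0.09],[0,0,0],-1],[[0.106,0,0.09],[0,0,0],-1],[[0,0,0.07],[0,0,0],-1],[[0,0,0],[0,0,0],-1],[[0,0,0.02],[0,0,0],-1],[[0.001,-0.001,0.01],[0,0,0],-1],[[0.001,-0.001,0.01],[0,0,0],-1],[[0.002,-0.001,0.01],[0,0,0],-1],[[0.002,-0.001,0.01],[0,0,0],-1]]'
python3 -m crank '[[[0.01,-0.001,0],[0,0,0],-1],[[0.01,-0.001,0],[0,0,0],-1],[[0.01,-0.001,0],[0,0,0],-1],[[0.01,-0.001,0],[0,0,0],-1]]'
python3 -m crank '[[[0.01,0,0],[0,0,0],-1],[[0.01,0,0],[0,0,0],-1],[[0.01,0,0],[0,0,0],-1],[[0,0,0],[0,0,0],-1]]'
python3 -m crank '[[[0,0.008,-0.08],[0,0,0],-1],[[0,0,-0.04],[0,0,0],-1],[[0,0,0],[0,0,0],-1]]'
```

```text
time: 16.78
tool_pos: [0.5711, 0.0475, 0.0734]
eef_rot: [0.003, 0.368, 0.93, 0.0]
force: [-0.6, -3.0, 13.7]
finger_gap: 0.0001
time: 17.12
tool_pos: [0.5665, 0.0512, 0.074]
eef_rot: [0.006, 0.368, 0.93, 0.0]
force: [4.0, -3.9, 4.7]
finger_gap: -0.0005
time: 17.45
tool_pos: [0.5622, 0.0554, 0.0739]
eef_rot: [0.006, 0.368, 0.93, 0.001]
force: [2.8, -3.6, 5.0]
finger_gap: -0.0002
time: 17.7
tool_pos: [0.5611, 0.0583, 0.0971]
eef_rot: [0.003, 0.368, 0.93, 0.001]
force: [0.6, -0.3, -0.1]
finger_gap: 0.0002
```

```bash
python3 -m crank '[[[-0.06,-0.005,0],[0,0,0],-1],[[0,0,0.06],[0,0,0],-1],[[0,0,0.02],[0,0,0],-1],[[0,0,0.01],[0,0,0],-1],[[0,0,0.01],[0,0,0],-1],[[0.002,0,0.01],[0,0,0],-1],[[0.002,0,0.01],[0,0,0],-1],[[0.001,0,0],[0,0,0],-1]]'
python3 -m crank '[[[0.01,-0.0005,0.002],[0,0,0],-1],[[0.01,-0.0005,0.002],[0,0,0],-1],[[0.01,0,0.002],[0,0,0],-1]]'
```

```text
time: 18.37
tool_pos: [0.5669, 0.0485, 0.0736]
eef_rot: [0.002, 0.368, 0.93, -0.001]
force: [-5.7, -4.1, 16.9]
finger_gap: -0.0001
time: 18.62
tool_pos: [0.5644, 0.0506, 0.0735]
eef_rot: [0.005, 0.368, 0.93, -0.002]
force: [-1.4, -9.3, 20.2]
finger_gap: -0.0001
```

```bash
python3 -m crank '[[[0.01,-0.003,-0.006],[0,0,0],-1],[[0.01,-0.003,-0.004],[0,0,0],-1],[[0.01,-0.002,0],[0,0,0],-1]]'
python3 -m crank '[[[0.01,-0.001,0],[0,0,0],-1],[[0.01,-0.001,0],[0,0,0],-1],[[0,0,0],[0,0,0],-1]]'
python3 -m crank '[[[0,0.008,-0.08],[0,0,0],-1],[[0,0,-0.04],[0,0,0],-1],[[-0.1,0,-0.08],[0,0,0],-1],[[-0.1,0,-0.1],[0,0,0],-1],[[-0.05,0,0],[0,0,0],-1],[[0,0,0],[0,0,0],-1]]'
python3 - <<'E'
from h import *
f=grab('wrist');np.savez('w7.npz',**{k:np.array(v) for k,v in f.items()})
p=proj(f,[.5407,.074,.073]);print(p,tool()[0])
# opening from depth: world heights sampled along lines square to the mouth, ahead of and beside the nut
F=240/np.tan(np.radians(f['vertical_fov'])/2);Z=f['range_z'];v,u=np.mgrid[:480,:640]
C=np.stack([(u-f['cx'])/F*Z,(v-f['cy'])/F*Z,Z],-1);W=(C-np.array(f['t']))@np.array(f['R'])
for a in (137,140):
  a=np.radians(a);X=np.array([np.cos(a),np.sin(a)]);Y=np.array([-X[1],X[0]])
  D=W[...,:2]-np.array([.5407,.074]);dx=D@X;dy=D@Y
  for x0 in (.011,.008,.004,0,-.008):
    m=(abs(dx-x0)<.0008)&(abs(dy)<.03)
    o=np.argsort(dy[m]);y=dy[m][o]*1000;z=(W[...,2][m][o]*1000)
    print(x0,' '.join(f'{int(z[(y>=b)&(y<b+1)].mean()) if ((y>=b)&(y<b+1)).any() else 0}' for b in range(-24,24)))
E
```

```text
time: 18.87
tool_pos: [0.5599, 0.0542, 0.0737]
eef_rot: [0.005, 0.368, 0.93, -0.001]
force: [4.0, -6.8, 9.0]
finger_gap: 0.0002
time: 19.12
tool_pos: [0.5566, 0.0569, 0.0736]
eef_rot: [0.005, 0.368, 0.93, -0.001]
force: [2.9, -5.7, 9.8]
finger_gap: 0.0
time: 19.62
tool_pos: [0.5923, 0.0252, 0.1309]
eef_rot: [0.001, 0.369, 0.93, 0.0]
force: [-0.1, 1.1, -0.5]
finger_gap: -0.0002
[321.95166349 140.26886425] [0.59048727 0.02622818 0.12938272]
0.011 74 75 74 75 75 74 74 74 74 75 74 74 70 63 61 61 61 61 61 61 60 62 68 74 73 74 73 71 63 61 61 61 61 60 60 60 69 74 74 73 74 74 74 74 0 61 60 61
0.008 74 74 74 74 74 74 74 74 75 75 75 74 69 61 61 66 73 73 74 73 74 74 74 74 73 74 74 74 73 74 73 73 65 61 60 60 70 74 74 74 74 74 74 74 74 0 60 60
0.004 74 75 74 73 75 74 74 74 74 75 74 75 66 73 73 74 73 74 76 81 81 82 273 82 83 81 81 82 81 81 75 74 74 74 73 73 74 74 74 75 74 73 74 73 74 73 0 61
0 74 74 74 74 74 74 74 74 74 74 74 74 65 74 74 74 74 81 81 82 81 82 82 82 82 81 82 82 82 82 81 74 74 74 74 74 74 74 73 74 74 74 74 74 74 74 73 0
-0.008 74 74 74 74 74 74 74 74 74 74 74 68 61 61 61 67 73 74 74 74 74 73 74 74 73 73 74 74 74 74 73 73 72 73 68 74 74 74 74 74 74 74 74 74 73 74 74 73
0.011 74 75 74 74 75 74 74 74 74 74 74 74 66 60 61 61 61 61 61 60 59 64 70 74 74 74 73 73 61 61 61 60 61 60 60 66 74 74 74 74 74 74 74 74 0 60 61 61
0.008 75 74 75 74 74 74 74 74 75 75 75 74 66 61 61 61 69 73 74 73 74 74 74 73 73 74 74 74 74 74 74 74 67 61 61 66 74 74 74 74 74 74 73 74 74 0 60 60
0.004 74 74 74 74 74 74 74 75 74 74 74 75 67 73 73 74 73 73 76 81 81 82 273 82 83 81 82 82 81 80 76 73 74 74 73 74 75 74 74 74 74 74 74 74 74 74 74 61
0 74 75 74 74 75 74 74 74 74 75 74 74 65 74 74 74 74 81 82 82 82 82 82 82 82 81 82 82 82 82 81 75 74 73 73 74 73 74 74 74 75 74 74 74 74 74 74 73
-0.008 74 74 74 74 74 74 74 74 74 74 74 71 61 61 61 73 74 74 74 74 75 74 74 74 74 73 73 74 74 74 74 73 73 67 61 71 74 74 74 74 74 74 74 74 73 74 73 74
```

The depth profile across the mouth shows the opening down to about 23 mm, so full-lift strokes on the crest work well. I'll repeat.

```bash
cat >> h.py <<'E'
def opening():
    f=grab('wrist');F=240/np.tan(np.radians(f['vertical_fov'])/2);Z=f['range_z'];v,u=np.mgrid[:480,:640]
    C=np.stack([(u-f['cx'])/F*Z,(v-f['cy'])/F*Z,Z],-1);W=(C-np.array(f['t']))@np.array(f['R'])
    for a in (135,137,139,141):
        a=np.radians(a);X=np.array([np.cos(a),np.sin(a)]);Y=np.array([-X[1],X[0]])
        D=W[...,:2]-np.array([.5407,.074]);dx=D@X;dy=D@Y;r=[]
        for x0 in (.0125,.011,.0095,-.008):
            m=(abs(dx-x0)<.0006)&(abs(dy)<.02)
            y=dy[m]*1000;low=(W[...,2][m]<.067)
            r.append((y[low].min().round(1),y[low].max().round(1)))
        print(int(np.degrees(a)+.5),r)
E
python3 -m crank '[[[0.1,-0.004,0.1],[0,0,0],-1],[[0.068,0,0.1],[0,0,0],-1],[[0,0,0.055],[0,0,0],-1],[[0,0,0],[0,0,0],-1],[[0,0,0.015],[0,0,0],-1],[[0.001,-0.001,0.01],[0,0,0],-1],[[0.001,-0.001,0.01],[0,0,0],-1],[[0.001,-0.001,0.006],[0,0,0],-1]]'
python3 -m crank '[[[0.01,-0.002,0.002],[0,0,0],-1],[[0.01,-0.002,0.002],[0,0,0],-1],[[0.01,-0.001,0],[0,0,0],-1],[[0.01,-0.001,0],[0,0,0],-1]]'
python3 -m crank '[[[0.01,-0.001,0],[0,0,0],-1],[[0.01,-0.001,0],[0,0,0],-1],[[0.01,-0.001,0],[0,0,0],-1],[[0.01,0,0],[0,0,0],-1]]'
python3 -m crank '[[[0,0.01,-0.08],[0,0,0],-1],[[0,0,-0.04],[0,0,0],-1],[[-0.1,0,-0.08],[0,0,0],-1],[[-0.1,0,-0.1],[0,0,0],-1],[[-0.05,0,0],[0,0,0],-1],[[0,0,0],[0,0,0],-1]]'
python3 -c "
from h import *
opening()"
```

```text
time: 20.33
tool_pos: [0.5663, 0.0485, 0.0738]
eef_rot: [0.002, 0.368, 0.93, 0.001]
force: [-2.5, -0.4, 9.9]
finger_gap: -0.0002
time: 20.67
tool_pos: [0.5619, 0.0519, 0.0739]
eef_rot: [0.005, 0.368, 0.93, 0.001]
force: [4.9, -3.1, 5.2]
finger_gap: 0.0001
time: 21.0
tool_pos: [0.5555, 0.057, 0.0737]
eef_rot: [0.005, 0.368, 0.93, 0.0]
force: [3.4, -2.2, 4.6]
finger_gap: -0.0
time: 21.5
tool_pos: [0.5917, 0.0243, 0.1317]
eef_rot: [0.002, 0.369, 0.929, 0.0]
force: [-0.3, -0.2, -0.0]
finger_gap: -0.0001
135 [(np.float64(-10.3), np.float64(13.0)), (np.float64(-10.4), np.float64(12.8)), (np.float64(-10.4), np.float64(12.6)), (np.float64(-12.4), np.float64(-9.4))]
137 [(np.float64(-10.7), np.float64(19.9)), (np.float64(-10.7), np.float64(12.2)), (np.float64(-10.8), np.float64(12.2)), (np.float64(-12.2), np.float64(-9.1))]
139 [(np.float64(-11.1), np.float64(19.9)), (np.float64(-11.1), np.float64(11.8)), (np.float64(-11.1), np.float64(11.9)), (np.float64(-11.9), np.float64(11.0))]
141 [(np.float64(-11.6), np.float64(19.6)), (np.float64(-11.5), np.float64(11.5)), (np.float64(-11.4), np.float64(11.5)), (np.float64(-11.7), np.float64(11.3))]
```

The opening is about 23 mm with the wrench at about 141°. That is snug on a nut cocked by 4°. I'll stroke once more with somewhat more pressure and a sideways bias that squares it.

```bash
python3 -m crank '[[[0.1,-0.01,0.1],[0,0,0],-1],[[0.068,0,0.1],[0,0,0],-1],[[0,0,0.055],[0,0,0],-1],[[0,0,0],[0,0,0],-1],[[0,0,0.015],[0,0,0],-1],[[0.001,-0.001,0.01],[0,0,0],-1],[[0.001,-0.001,0.01],[0,0,0],-1],[[0.001,-0.001,0.01],[0,0,0],-1]]'
python3 -m crank '[[[0.01,-0.002,0.006],[0,0,0],-1],[[0.01,-0.002,0.005],[0,0,0],-1],[[0.01,-0.002,0.002],[0,0,0],-1],[[0.01,-0.002,0],[0,0,0],-1]]'
python3 -m crank '[[[0.01,-0.002,0],[0,0,0],-1],[[0.01,-0.002,0],[0,0,0],-1],[[0.01,-0.002,0],[0,0,0],-1],[[0.01,0,0],[0,0,0],-1]]'
python3 -m crank '[[[0,0.015,-0.09],[0,0,0],-1],[[0,0.008,-0.05],[0,0,0],-1],[[-0.1,0,-0.08],[0,0,0],-1],[[-0.1,0,-0.1],[0,0,0],-1],[[-0.05,0,0],[0,0,0],-1],[[0,0,0],[0,0,0],-1]]'
python3 -c "
from h import *
opening()"
```

```text
time: 22.22
tool_pos: [0.5648, 0.0468, 0.0736]
eef_rot: [0.002, 0.368, 0.93, 0.001]
force: [-3.7, -1.0, 15.2]
finger_gap: 0.0002
time: 22.55
tool_pos: [0.5613, 0.0496, 0.0737]
eef_rot: [0.007, 0.368, 0.93, 0.001]
force: [4.0, -4.6, 10.4]
finger_gap: -0.0
time: 22.88
tool_pos: [0.5557, 0.0536, 0.0736]
eef_rot: [0.008, 0.368, 0.93, 0.001]
force: [4.0, -4.7, 8.1]
finger_gap: 0.0001
time: 23.38
tool_pos: [0.5914, 0.0237, 0.1336]
eef_rot: [0.002, 0.369, 0.929, 0.0]
force: [0.1, -0.1, -0.0]
finger_gap: 0.0001
135 [(np.float64(-9.3), np.float64(19.7)), (np.float64(-9.3), np.float64(13.1)), (np.float64(-9.8), np.float64(12.9)), (np.float64(-12.1), np.float64(-9.0))]
137 [(np.float64(-9.7), np.float64(19.8)), (np.float64(-9.7), np.float64(12.7)), (np.float64(-10.1), np.float64(12.5)), (np.float64(-11.7), np.float64(-9.3))]
139 [(np.float64(-10.1), np.float64(12.4)), (np.float64(-10.1), np.float64(12.2)), (np.float64(-10.3), np.float64(12.2)), (np.float64(-11.4), np.float64(11.1))]
141 [(np.float64(-10.6), np.float64(19.7)), (np.float64(-10.5), np.float64(11.8)), (np.float64(-10.4), np.float64(11.6)), (np.float64(-11.1), np.float64(11.3))]
```

```bash
cat > na.py <<'E'
from h import *
def nutang(f,a0=139,c=(.5407,.074)):
    F=240/np.tan(np.radians(f['vertical_fov'])/2);Z=f['range_z'];v,u=np.mgrid[:480,:640]
    C=np.stack([(u-f['cx'])/F*Z,(v-f['cy'])/F*Z,Z],-1);W=(C-np.array(f['t']))@np.array(f['R'])
    a=np.radians(a0);X=np.array([np.cos(a),np.sin(a)]);Y=np.array([-X[1],X[0]])
    D=(W[...,:2]-np.array(c))*1000;dx=D@X;dy=D@Y
    m=(dx>7.3)&(dx<14)&(abs(dy)<9.2)&(W[...,2]>.068)
    n=m.astype(np.uint8);k,l,st,_=cv2.connectedComponentsWithStats(n);i=1+st[1:,4].argmax();m=l==i
    P=np.c_[dx[m],dy[m]]
    hu=cv2.convexHull(P.astype(np.float32))[:,0]
    ap=P[P[:,0].argmax()]
    print('apex',ap,'hull',[tuple(p.round(1)) for p in hu])
    # boundary front x by lateral bin
    for side in (1,-1):
        b=[(y,P[(abs(P[:,1]-y)<.4),0].max()) for y in np.arange(2,8.5,.5)*side if (abs(P[:,1]-y)<.4).any()]
        b=np.array(b);s=np.polyfit(b[:,0],b[:,1],1);print(side,'slope deg',np.degrees(np.arctan(s[0])).round(1),'(expect',-30*side,') x at y0',s[1].round(2))
for n in ('w7','last_wrist'):
    nutang(dict(np.load(n+'.npz')))
E
python3 na.py
```

```text
apex [11.88415625  1.69696975] hull [(np.float32(11.9), np.float32(1.7)), (np.float32(9.4), np.float32(5.7)), (np.float32(7.9), np.float32(8.0)), (np.float32(7.4), np.float32(8.5)), (np.float32(7.4), np.float32(7.9)), (np.float32(7.3), np.float32(7.4)), (np.float32(7.3), np.float32(6.8)), (np.float32(7.3), np.float32(5.8)), (np.float32(7.3), np.float32(-7.5)), (np.float32(7.3), np.float32(-8.1)), (np.float32(7.8), np.float32(-7.6)), (np.float32(8.4), np.float32(-6.5)), (np.float32(11.8), np.float32(0.0))]
1 slope deg -33.1 (expect -30 ) x at y0 12.98
-1 slope deg 29.2 (expect 30 ) x at y0 11.9
apex [11.94773707  1.08967698] hull [(np.float32(11.9), np.float32(1.1)), (np.float32(11.9), np.float32(1.6)), (np.float32(10.5), np.float32(3.9)), (np.float32(8.0), np.float32(7.9)), (np.float32(7.5), np.float32(8.6)), (np.float32(7.3), np.float32(5.2)), (np.float32(7.3), np.float32(4.1)), (np.float32(7.3), np.float32(-8.8)), (np.float32(7.9), np.float32(-7.7)), (np.float32(10.2), np.float32(-3.3)), (np.float32(11.3), np.float32(-1.1)), (np.float32(11.9), np.float32(-0.0)), (np.float32(11.9), np.float32(0.5))]
1 slope deg -33.2 (expect -30 ) x at y0 12.98
-1 slope deg 28.0 (expect 30 ) x at y0 11.9
```

```bash
python3 - <<'E'
from h import *
f=load('wrist');p=proj(f,[.5407,.074,.073]);print(p)
u0,v0=int(p[0])-45,int(p[1])-35;print(u0,v0)
im=cv2.convertScaleAbs(f['img'],alpha=1.25,beta=-30)
save('w8',im[v0:v0+70,u0:u0+90],8)
E
```

```text
[324.79052276 139.26850568]
279 104
```

View pics/w8.png

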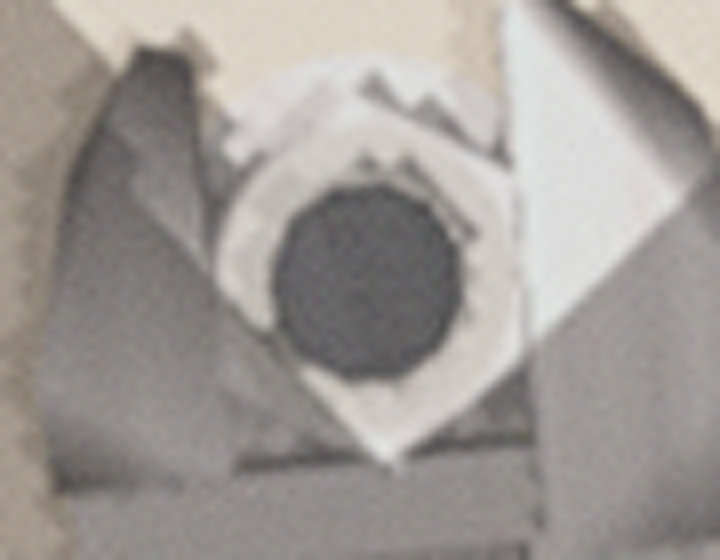

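The nut's flats now lie parallel to the jaws, both tilted about 5° in the crop. The gaps are under 1 mm: the right flat is at column 508–525 and the jaw face at 505–540. I'll do one more stroke to make sure it is snug.

```bash
python3 -m crank '[[[0.1,-0.008,0.1],[0,0,0],-1],[[0.068,0,0.1],[0,0,0],-1],[[0,0,0.065],[0,0,0],-1],[[0,0,0.005],[0,0,0],-1],[[0,0,0.015],[0,0,0],-1],[[0.001,-0.001,0.01],[0,0,0],-1],[[0.001,-0.001,0.01],[0,0,0],-1],[[0.001,-0.001,0.005],[0,0,0],-1]]'
python3 -m crank '[[[0.01,-0.002,0.008],[0,0,0],-1],[[0.01,-0.002,0.008],[0,0,0],-1],[[0.01,-0.002,0.002],[0,0,0],-1],[[0.01,-0.002,0],[0,0,0],-1]]'
python3 -m crank '[[[0.01,-0.002,0],[0,0,0],-1],[[0.01,-0.002,0],[0,0,0],-1],[[0.01,-0.002,0],[0,0,0],-1],[[0.01,0,0],[0,0,0],-1]]'
python3 -m crank '[[[0,0.015,-0.09],[0,0,0],-1],[[0,0.008,-0.05],[0,0,0],-1],[[-0.1,0,-0.08],[0,0,0],-1],[[-0.1,0,-0.1],[0,0,0],-1],[[-0.05,0,0],[0,0,0],-1],[[0,0,0],[0,0,0],-1]]'
python3 -c "
from h import *
opening()"; python3 na.py | tail -3
```

```text
time: 24.1
tool_pos: [0.5629, 0.0473, 0.0735]
eef_rot: [0.001, 0.368, 0.93, 0.0]
force: [-6.3, -1.1, 18.7]
finger_gap: 0.0002
time: 24.43
tool_pos: [0.56, 0.0495, 0.0734]
eef_rot: [0.007, 0.368, 0.93, 0.0]
force: [0.0, -5.1, 19.5]
finger_gap: 0.0
time: 24.77
tool_pos: [0.5554, 0.053, 0.0733]
eef_rot: [0.009, 0.368, 0.93, 0.0]
force: [3.9, -7.8, 17.1]
finger_gap: -0.0
time: 25.27
tool_pos: [0.5902, 0.024, 0.1308]
eef_rot: [0.001, 0.369, 0.93, 0.0]
force: [0.0, -0.4, 0.2]
finger_gap: -0.0
135 [(np.float64(-9.0), np.float64(19.7)), (np.float64(-9.4), np.float64(13.1)), (np.float64(-9.5), np.float64(12.9)), (np.float64(-11.8), np.float64(-9.3))]
137 [(np.float64(-9.4), np.float64(19.8)), (np.float64(-9.7), np.float64(12.7)), (np.float64(-9.8), np.float64(12.6)), (np.float64(-11.5), np.float64(10.7))]
139 [(np.float64(-9.9), np.float64(20.0)), (np.float64(-9.9), np.float64(12.2)), (np.float64(-10.1), np.float64(12.0)), (np.float64(-11.2), np.float64(11.0))]
141 [(np.float64(-10.3), np.float64(19.7)), (np.float64(-10.2), np.float64(11.8)), (np.float64(-10.4), np.float64(11.7)), (np.float64(-10.9), np.float64(11.3))]
apex [11.94588385  0.69996749] hull [(np.float32(11.9), np.float32(0.7)), (np.float32(11.9), np.float32(1.3)), (np.float32(11.5), np.float32(2.4)), (np.float32(9.0), np.float32(6.3)), (np.float32(7.5), np.float32(8.6)), (np.float32(7.4), np.float32(6.9)), (np.float32(7.4), np.float32(5.3)), (np.float32(7.3), np.float32(3.1)), (np.float32(7.4), np.float32(-8.6)), (np.float32(8.6), np.float32(-6.4)), (np.float32(10.8), np.float32(-2.0)), (np.float32(11.9), np.float32(0.2))]
1 slope deg -31.6 (expect -30 ) x at y0 12.72
-1 slope deg 27.3 (expect 30 ) x at y0 11.72
```

Opening changed only about 0.2 mm and is converging. One last stroke should confirm that the worm has stopped.

```bash
python3 -m crank '[[[0.1,-0.008,0.1],[0,0,0],-1],[[0.066,0,0.1],[0,0,0],-1],[[0,0,0.065],[0,0,0],-1],[[0,0,0.005],[0,0,0],-1],[[0,0,0.015],[0,0,0],-1],[[0.001,-0.001,0.01],[0,0,0],-1],[[0.001,-0.001,0.005],[0,0,0],-1],[[0.001,-0.001,0],[0,0,0],-1]]'
python3 -m crank '[[[0.01,-0.002,0.006],[0,0,0],-1],[[0.01,-0.002,0.006],[0,0,0],-1],[[0.01,-0.002,0.002],[0,0,0],-1],[[0.01,-0.002,0],[0,0,0],-1]]'
python3 -m crank '[[[0.01,-0.002,0],[0,0,0],-1],[[0.01,-0.002,0],[0,0,0],-1],[[0.01,-0.002,0],[0,0,0],-1],[[0.01,0,0],[0,0,0],-1]]'
python3 -m crank '[[[0,0.015,-0.09],[0,0,0],-1],[[0,0.008,-0.05],[0,0,0],-1],[[-0.1,0,-0.08],[0,0,0],-1],[[-0.1,0,-0.1],[0,0,0],-1],[[-0.05,0,0],[0,0,0],-1],[[0,0,0],[0,0,0],-1]]'
python3 - <<'E'
from h import *
opening()
f=load('wrist');F=240/np.tan(np.radians(f['vertical_fov'])/2)
# where the handle's hole / axis should be
a=np.radians(141);X=np.array([np.cos(a),np.sin(a)]);h=np.radians(141-22.5);H=np.array([np.cos(h),np.sin(h)])
seat=np.array([.5407,.074])
Y=np.array([-X[1],X[0]])
g=seat+(-.141*X+.038*Y)-.018*H
print('grip',g);todo([*g,.052],H)
Z=f['range_z'];print(depthpt(f,324,330) )
E
```

```text
time: 25.98
tool_pos: [0.5617, 0.0473, 0.0734]
eef_rot: [0.0, 0.368, 0.93, -0.0]
force: [-5.6, -1.6, 17.3]
finger_gap: -0.0002
time: 26.32
tool_pos: [0.5585, 0.0498, 0.0733]
eef_rot: [0.006, 0.368, 0.93, 0.0]
force: [0.1, -5.3, 19.9]
finger_gap: 0.0004
time: 26.65
tool_pos: [0.5538, 0.0534, 0.0731]
eef_rot: [0.008, 0.368, 0.93, 0.0]
force: [4.0, -6.7, 16.1]
finger_gap: -0.0001
time: 27.15
tool_pos: [0.5894, 0.024, 0.1313]
eef_rot: [0.0, 0.368, 0.93, 0.0]
force: [-0.9, -0.1, -0.3]
finger_gap: -0.0002
135 [(np.float64(-9.0), np.float64(19.9)), (np.float64(-9.3), np.float64(13.0)), (np.float64(-9.5), np.float64(12.7)), (np.float64(-11.8), np.float64(-9.4))]
137 [(np.float64(-9.4), np.float64(19.9)), (np.float64(-9.4), np.float64(12.3)), (np.float64(-9.8), np.float64(12.4)), (np.float64(-11.5), np.float64(-9.7))]
139 [(np.float64(-9.9), np.float64(19.5)), (np.float64(-9.8), np.float64(12.0)), (np.float64(-10.0), np.float64(12.0)), (np.float64(-11.2), np.float64(-9.4))]
141 [(np.float64(-10.2), np.float64(19.7)), (np.float64(-10.2), np.float64(11.7)), (np.float64(-10.4), np.float64(11.7)), (np.float64(-10.9), np.float64(10.9))]
grip [ 0.63495226 -0.06008443]
shift u [-0.4638 -0.1473  0.3882] turn u [-0.0019 -0.0023  0.3048] turn u [ 0.0033 -0.0027 -2.6952] 
[0.58361761 0.03119389 0.16939143]
```

Opening is unchanged at about 22 mm, so the jaw is snug and the finger slips. Now I grip the handle.

```bash
python3 -m crank '[[[-0.155,-0.049,0],[0,0,0],0],[[-0.155,-0.049,0],[0,0,0],0],[[-0.154,-0.049,0],[0,0,0],0],[[0,0,0],[0,0,0.102],0],[[0,0,0],[0,0,0.102],0],[[0,0,0],[0,0,0.101],0],[[0,0,0],[0,0,0],0],[[0,0,0],[0,0,0],0]]'
python3 - <<'E'
from h import *
f=grab('wrist');P,R=tool();F=240/np.tan(np.radians(f['vertical_fov'])/2);Z=f['range_z'];v,u=np.mgrid[:480,:640]
C=np.stack([(u-f['cx'])/F*Z,(v-f['cy'])/F*Z,Z],-1);W=(C-np.array(f['t']))@np.array(f['R'])
T=(W-P)@R.as_matrix()
for x0 in (0,.015,.03,.045,.06):
    m=(abs(T[...,0]-x0)<.001)&(W[...,2]>.067)&(W[...,2]<.076)&(abs(T[...,1])<.03)
    y=T[...,1][m]*1000; print(x0,m.sum(),(y.min(),y.max()) if m.any() else '')
h=np.radians(118.5);todo([.635,-.0601,.052],[np.cos(h),np.sin(h)])
E
```

```text
time: 27.87
tool_pos: [0.6345, -0.0591, 0.1293]
eef_rot: [-0.002, 0.51, 0.86, -0.001]
force: [-0.6, 0.6, -0.2]
finger_gap: 0.0427
0 106 (np.float64(-7.020824868740141), np.float64(14.279735185414546))
0.015 114 (np.float64(-7.453611392291725), np.float64(14.064246890133413))
0.03 130 (np.float64(-7.893935313200243), np.float64(13.802672054592596))
0.045 134 (np.float64(-8.323078596878482), np.float64(13.53091124229029))
0.06 148 (np.float64(-8.667783237801697), np.float64(12.629227826988052))
shift u [-0.0053 -0.0005  0.3894] turn u [-0.0024 -0.0023  0.0037] turn u [ 0.0036 -0.0037 -2.9963]
```

```bash
python3 -m crank '[[[0,0.018,0.12],[0,0,-0.023],0],[[0,0,0.13],[0,0,0],0],[[0,0,0.11],[0,0,0],0],[[0,0,0.02],[0,0,0],0],[[0,0,0],[0,0,0],-0.6],[[0,0,0],[0,0,0],-0.6],[[0,0,0],[0,0,0],-0.6],[[0,0,0],[0,0,0],-0.6],[[0,0,0],[0,0,0],-0.6]]' 40
python3 - <<'E'
from h import *
s=telemetry.state();print(s['force'],s['moment']);P,R=tool()
g=P[:2]-np.array([.5407,.074]);x=R.as_matrix()[:2,0];y0=np.degrees(np.arctan2(x[1],x[0]))
print('yaw',y0,'g',g,np.hypot(*g),np.degrees(np.arctan2(g[1],g[0])))
step=-6.0;c=Ro.from_euler('z',step,degrees=True)
G=np.array([*g,0]);print('per 6deg step, tool axes u',R.inv().apply(c.apply(G)-G)/.2)
E
```

```text
time: 28.67
tool_pos: [0.6388, -0.0582, 0.0563]
eef_rot: [-0.0, 0.5, 0.866, -0.0]
force: [-3.0, 0.8, -1.6]
finger_gap: 0.021
[-3.01274802  0.79045405 -1.58908314] [0.10985558 0.56307191 0.3474978 ]
yaw 119.95502894465929 g [ 0.09812656 -0.13217896] 0.16462107670333292 -53.41067303482589
per 6deg step, tool axes u [-5.46125164e-03 -8.59827435e-02  3.76346896e-05]
```

```bash
python3 -m crank '[[[-0.0016,-0.0431,0],[0,0,0.05],-0.6],[[-0.0016,-0.0431,0],[0,0,0.05],-0.6],[[-0.0016,-0.0431,0],[0,0,0.05],-0.6],[[-0.0016,-0.0431,0],[0,0,0.05],-0.6],[[-0.0016,-0.0431,0],[0,0,0.05],-0.6],[[0,0,0],[0,0,0],-0.6]]'
python3 - <<'E'
from h import *
s=telemetry.state();print(s['force'],s['moment']);P,R=tool()
g=P[:2]-np.array([.5407,.074]);x=R.as_matrix()[:2,0]
print('yaw',np.degrees(np.arctan2(x[1],x[0])),np.hypot(*g),np.degrees(np.arctan2(g[1],g[0])),'f tool',R.inv().apply(s['force']))
E
```

```text
time: 29.17
tool_pos: [0.6013, -0.0798, 0.0573]
eef_rot: [0.003, 0.61, 0.792, -0.0]
force: [1.4, -3.7, -1.7]
finger_gap: 0.0211
[ 1.36951798 -3.65831962 -1.66836975] [-0.74358844 -0.06878846  0.32518233]
yaw 104.82040257722593 0.1652596960909825 -68.49021724298562 f tool [-3.87834637  0.38332772  1.68932794]
```

Forces are small and the turn tracks, so I continue.

```bash
python3 -m crank '[[[-0.0016,-0.0431,0],[0,0,0.05],-0.6],[[-0.0016,-0.0431,0],[0,0,0.05],-0.6],[[-0.0016,-0.0431,0],[0,0,0.05],-0.6],[[-0.0016,-0.0431,0],[0,0,0.05],-0.6],[[-0.0016,-0.0431,0],[0,0,0.05],-0.6],[[-0.0016,-0.0431,0],[0,0,0.05],-0.6],[[-0.0016,-0.0431,0],[0,0,0.05],-0.6],[[-0.0016,-0.0431,0],[0,0,0.05],-0.6],[[0,0,0],[0,0,0],-0.6]]'
python3 -m crank '[[[-0.0016,-0.0431,0],[0,0,0.05],-0.6],[[-0.0016,-0.0431,0],[0,0,0.05],-0.6],[[-0.0016,-0.0431,0],[0,0,0.05],-0.6],[[-0.0016,-0.0431,0],[0,0,0.05],-0.6],[[-0.0016,-0.0431,0],[0,0,0.05],-0.6],[[-0.0016,-0.0431,0],[0,0,0.05],-0.6],[[-0.0016,-0.0431,0],[0,0,0.05],-0.6],[[-0.0016,-0.0431,0],[0,0,0.05],-0.6],[[0,0,0],[0,0,0],-0.6],[[0,0,0],[0,0,0],-0.6]]'
python3 - <<'E'
from h import *
s=telemetry.state();print(s['force'],s['moment']);P,R=tool()
g=P[:2]-np.array([.5407,.074]);x=R.as_matrix()[:2,0]
print('yaw',np.degrees(np.arctan2(x[1],x[0])),np.hypot(*g),np.degrees(np.arctan2(g[1],g[0])),'f tool',R.inv().apply(s['force']))
E
```

```text
time: 29.92
tool_pos: [0.5332, -0.0915, 0.0577]
eef_rot: [0.006, 0.761, 0.648, -0.003]
force: [-0.7, -14.9, -1.8]
finger_gap: 0.021
time: 30.75
tool_pos: [0.4646, -0.0731, 0.0566]
eef_rot: [0.007, 0.879, 0.476, -0.007]
force: [-12.1, -24.8, 0.6]
finger_gap: 0.0211
[-12.12078735 -24.80634531   0.59392278] [-3.65820212  1.69766219 -0.0356791 ]
yaw 56.86728262271619 0.16559638140059454 -117.36501000007408 f tool [-27.40425852   3.40907458  -0.07631151]
```

```bash
python3 -m crank '[[[-0.01,0,0],[0,0,0],-0.6],[[-0.01,0,0],[0,0,0],-0.6],[[0,0,0],[0,0,0],-0.6]]'
```

```text
time: 31.0
tool_pos: [0.4645, -0.0731, 0.0568]
eef_rot: [0.004, 0.879, 0.476, -0.003]
force: [-5.1, -14.7, -1.0]
finger_gap: 0.0213
```

```bash
python3 -m crank '[[[-0.01,0,0],[0,0,0],-0.6],[[-0.01,0,0],[0,0,0],-0.6],[[-0.003,0,0],[0,0,0],-0.6],[[0,0,0],[0,0,0],-0.6]]'
python3 -m crank '[[[0,0,0],[0,0,0],-0.2],[[0,0,0],[0,0,0],-0.1],[[0,0,0],[0,0,0],-0.1],[[0,0,-0.05],[0,0,0],-0.1],[[0,0,-0.15],[0,0,0],-0.1],[[0,0,-0.18],[0,0,0],-0.1],[[0.15,0,0],[0,0,-0.11],-0.1],[[0.15,0,0],[0,0,-0.11],-0.1],[[0.15,0,0],[0,0,-0.11],-0.1],[[0,0,0],[0,0,0],-0.1]]'
python3 - <<'E'
from h import *
f=grab('wrist');np.savez('fin.npz',**{k:np.array(v) for k,v in f.items()});P,R=tool();print(P)
p=proj(f,[.5407,.074,.073]);print(p)
x=R.as_matrix()[:2,0];print('yaw',np.degrees(np.arctan2(x[1],x[0])))
F=240/np.tan(np.radians(f['vertical_fov'])/2);Z=f['range_z'];v,u=np.mgrid[:480,:640]
C=np.stack([(u-f['cx'])/F*Z,(v-f['cy'])/F*Z,Z],-1);W=(C-np.array(f['t']))@np.array(f['R'])
for a in (76,78,80,82):
    a=np.radians(a);X=np.array([np.cos(a),np.sin(a)]);Y=np.array([-X[1],X[0]])
    D=W[...,:2]-np.array([.5407,.074]);dx=D@X;dy=D@Y;r=[]
    for x0 in (.0125,.011,.0095,-.008):
        m=(abs(dx-x0)<.0006)&(abs(dy)<.016);y=dy[m]*1000;low=(W[...,2][m]<.067)
        r.append((y[low].min().round(1),y[low].max().round(1)) if low.any() else None)
    print(int(np.degrees(a)+.5),r)
u0,v0=max(0,int(p[0])-60),max(0,int(p[1])-45)
save('fin',f['img'][v0:v0+110,u0:u0+140],5.4)
E
sed -i '/^for n in/,$d' na.py; python3 -c "
from na import *
nutang(dict(np.load('fin.npz')),79)"
```

```text
time: 31.33
tool_pos: [0.4639, -0.073, 0.0568]
eef_rot: [0.002, 0.879, 0.476, 0.001]
force: [2.0, -5.2, -2.2]
finger_gap: 0.0208
time: 32.17
tool_pos: [0.504, 0.0129, 0.133]
eef_rot: [-0.001, 0.782, 0.624, 0.002]
force: [0.3, 0.1, -0.3]
finger_gap: 0.0383
[0.50308219 0.01079677 0.132593  ]
[360.51969388 149.16019853]
yaw 76.94913674658969
76 [(np.float64(-9.9), np.float64(11.1)), (np.float64(-10.0), np.float64(11.0)), (np.float64(-10.2), np.float64(10.9)), (np.float64(-11.3), np.float64(-10.7))]
78 [(np.float64(-10.4), np.float64(10.6)), (np.float64(-10.4), np.float64(10.6)), (np.float64(-10.5), np.float64(10.6)), (np.float64(-10.9), np.float64(-10.9))]
80 [(np.float64(-10.8), np.float64(10.2)), (np.float64(-10.7), np.float64(10.2)), (np.float64(-10.8), np.float64(10.3)), (np.float64(-10.6), np.float64(-10.6))]
82 [(np.float64(-11.3), np.float64(9.8)), (np.float64(-11.1), np.float64(9.8)), (np.float64(-11.1), np.float64(10.0)), (np.float64(10.0), np.float64(10.6))]
apex [12.10492259  1.47445047] hull [(np.float32(12.1), np.float32(1.5)), (np.float32(11.1), np.float32(3.0)), (np.float32(7.5), np.float32(8.5)), (np.float32(7.3), np.float32(2.7)), (np.float32(7.5), np.float32(-8.8)), (np.float32(8.1), np.float32(-7.6)), (np.float32(12.1), np.float32(0.8))]
1 slope deg -32.0 (expect -30 ) x at y0 12.84
-1 slope deg 24.6 (expect 30 ) x at y0 11.35
```

View pics/fin.png

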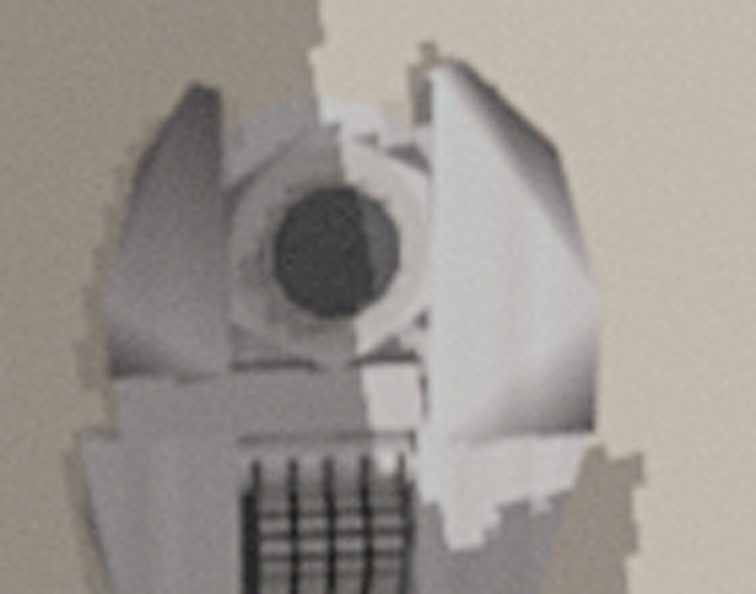

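The final view shows both jaws flat on the nut, from (228,250) to (432,250). The rear corner is at the throat at (320,362), and the gripper is clear of everything. The depth estimate of the nut's turn is about 59°, and the wrench turned 63° including its play. I'm handing in.

```bash
python3 -c "
from h import *
print(telemetry.state()['time'],telemetry.state()['force']);print(bot.hand_in())"
```

```text
32.2167 [-0.63433324 -0.47991323  0.37150705]
the job is handed in; nothing more can be done
None
```

I did the job in the order asked and handed it in at 32 s. The wrench lies home on the nut with its jaw closed, and the gripper is clear of everything.

- **Home:** I gripped the handle, squared the wrench to the flats and pushed until the throat met the nut.
- **Snug:** I rolled the worm in ten strokes. The opening went from about 28 mm to about 22 mm, and the last stroke left it unchanged within 0.3 mm.
- **Tightened:** The wrench turned 63° clockwise.

The final picture shows both jaws on the flats and the nut's rear corner at the throat.

**Checks that disagreed or were less than ideal:**
- **Nut angle:** This is my main uncertainty. My first picture put the nut's starting angle at about 137°, while later depth and picture readings gave 141–144°. I took about 141° as the start, with the nut not yet turned. The depth readings before and after give a turn of about 59°; the wrench turn less its play gives 60–63°.
- **Worm pressure:** Three strokes peaked at about 20 N, above the advised 8–15 N but below the 30 N limit.
- **Early strokes:** Strokes 2 to 4 barely closed the jaw, and the wrench swung 3–4° off my first squaring. Later readings showed the nut's flats parallel to the jaws there.
- **Handle force:** It reached about 27 N, pushing the wrench towards the nut, near the end of the turn. I eased it to about 6 N before letting go.
- **Bystanders:** I saw no contact with them, but I did not check their positions again at the end.

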